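Stow the bottles for sea and chock the rows

ROBOT

A 6-joint arm with a two-finger parallel gripper is mounted at the origin on a cart in front of the work surface, level with it; the furniture and walls round the work are solid. World frame = base frame: x ahead of the robot, y to its left, z up, the work surface at z = 0. Lengths are in m, angles in rad, forces in N, time in s.
With the tool pointing down it reaches from about 0.35 to 0.975 m from the base axis. Payload 4.9 kg.
Tool frame: the origin (TCP) lies at the very end of the fingers, on their centre line; the grasp point (between the pads) lies 19 mm behind it (ctrl.grasp_offset is the distance from the TCP to the grasp point, in m); z points along the fingers, y is the line along which they close (so a half turn about z gives the same grasp; the last joint's range is limited). The gripper opens to 85 mm and grips with 20 to 120 N. Pads are 22 mm wide; open, the fingers measure 114 mm over their backs; the gripper's body (76 mm by 85 mm) begins 54 mm behind the grasp point. The pads swing forward as they close: fully open they stand 13 mm farther back than shut.
Start: joints at [-1.412, 0.053, 1.613, -0, 1.476, -0.119], TCP at [0.171, -0.601, 0.231] pointing down, gripper open.
Joint ranges: [-3.01, 3.01], [-1.01, 2.22], [0.06, 2.58], [-1.02, 4.17], [0.09, 2.62], [-3.14, 3.14]. Speed limits (rad/s): [2.57, 2.57, 3.14, 3.14, 3.14, 3.14].

INTERFACE

Orientations are given as a rotation vector (axis times angle).
In Python, from station import ctrl, optics gives the robot as it stands.
- The arm moves only by the shell command python3 -m handwheel 'ROWS' [OPENING] [FORCE]. ROWS is JSON, a list of rows, each an object of numbers: "tx", "ty", "tz": the shift along the tool's x, y, z in mm; "roll": the turn about the tool's z in rad. A call has 1 to 12 rows; each row shifts and turns the commanded pose from where the row before left it, along the tool's axes as they then stand; what a row does not reach is not made up. A row lasts 1/12 s, in which the tool goes at most 41.7 mm and 7.16 degrees, less where a joint would pass 70% of its speed; a pose out of reach is approached as far as the arm can. A call with a gripper value outside its range is refused whole. OPENING is the finger opening in mm, from 0 to 85.4, set as the call begins (- or left out, the last holds). The fingers move at their own pace and stop on an object; FORCE is the grip in N (left out, the last holds). Time passes only in rows, so rows that do not move let the fingers close. It gives the time, the measured TCP pose, the force, the opening and the grip force at its end, in the units of the state.
- ctrl.get_obs(): the state, without advancing time (a new reading comes with each control period).
- optics.get_image(name): name is "scene" or "top" or "wrist"; returns (picture, depth): 420x560x3 uint8, red, green, blue; 420x560 float32, m along the optical axis (not along the pixel's ray), 0 where there is no reading.
- optics.camera_params(name): a dict with "mtx" (3x3 intrinsics, pixels), "extrinsics" (4x4, takes a point from camera to world coordinates); the wrist camera has in their place "tool_from_camera" (4x4, takes a point from camera to tool coordinates, whose origin is the TCP and whose axes are the flange's). Camera axes: x right, y down, z forward; pixel columns grow to the right and rows downward; lengths in m; the calibration is good to about 2 mm. A picture is of the moment at which its call begins: read the wrist's pose just before it. camera_params takes no time and is no camera call.
- ctrl.finish_job(): hands the job in; it is judged then, once.
The state is a dict: "t": time; "q": joint angles; "dq": joint speeds; "effort": joint torques, N m; "tool_pos": TCP position; "tool_rot": TCP orientation; "contact_force": force on the tool from outside, world axes, zero at the start; "wrist_torque": the same for the moment, N m; "opening": finger opening in m; "grip_force": force on a finger pad.
Only numpy, scipy, OpenCV 4.12 (cv2) and the standard library are available. Lean on these libraries where they do the work, as an engineer would, in place of code of your own. Each camera call takes 0.05 s, during which the arm holds its last target. There are 200 camera calls.

TASK

We are about to sail: stow the loose bottles and pots upright in the two bench racks, each kind in the rack that already holds its kind, closed up towards the head end. Then press into the gap left at the sloping end of each row the wedge that fits it, until the whole row is tight. Do not knock over or tip any bottle or pot.

Things in the scene. Friction and masses are not known exactly. Their poses are not given: they have to be found in the camera images.
- bottle_rack: Fixed channel rack for bottles, 248 mm long; origin under its centre. x: along the channel to the head end, away from the robot; floor z=8 mm. Two wooden rails, tops z=32, 66 mm apart. Head board's upright inner face x=+112. Wedge end, near the robot: end block, inner face x=-96 at the floor, sloping outward to x=-111 at z=58. Holds three in a row; one stands at the head end.
- pot_rack: Fixed channel rack for pots, 248 mm long; origin under its centre. x: along the channel to the head end, away from the robot; floor z=8 mm. Two wooden rails, tops z=32, 71 mm apart. Head board's upright inner face x=+112. Wedge end, near the robot: end block, inner face x=-96 at the floor, sloping outward to x=-111 at z=58. Holds three in a row; two stand at the head end.
- bottle_stowed: Amber screw-cap bottle, black cap; body 56 mm across up to 79 mm high, cap 34 mm across, 119 mm high in all, about 0.22 kg; loose. Origin: centre of underside. It already stands in the bottle rack, at the head end, and stays there.
- pot_stowed_1: Squat white grease pot, red screw lid; 61 mm across, 58 mm high, about 0.12 kg; loose. Origin: centre of underside. It already stands in the pot rack, nearest the head board, and stays there.
- pot_stowed_2: Squat white grease pot, red screw lid; 61 mm across, 58 mm high, about 0.12 kg; loose. Origin: centre of underside. It already stands in the pot rack, second from the head board, and stays there (all play in the row is pushed out by the wedge).
- bottle_1: Amber screw-cap bottle, black cap; body 56 mm across up to 79 mm high, cap 34 mm across, 119 mm high in all, about 0.22 kg; loose. Origin: centre of underside. It stands loose on the bench and belongs in the bottle rack, in either free place.
- bottle_2: Amber screw-cap bottle, black cap; body 56 mm across up to 79 mm high, cap 34 mm across, 119 mm high in all, about 0.22 kg; loose. Origin: centre of underside. It stands loose on the bench and belongs in the bottle rack, in either free place.
- pot_1: Squat white grease pot, red screw lid; 61 mm across, 58 mm high, about 0.12 kg; loose. Origin: centre of underside. It stands loose on the bench and belongs in the pot rack, third in the row.
- thick_wedge: Thick waxed wood wedge, 0.12 kg, on its thin end: 60 mm high, 50 wide (y, parallel sides), 45 thick at the foot, 63 at the top. Origin: centre of foot. +x face upright, -x face slopes like the end block. For the bottle rack: +x face to the last bottle. Pressed along the slope (3 mm headward per 10 mm down) with 10 to 15 N it closes the row, stops, foot about 15 mm over the floor and holds.
- thin_wedge: Thin waxed wood wedge, 0.09 kg, on its thin end: 60 mm high, 50 wide (y, parallel sides), 30 thick at the foot, 48 at the top. Origin: centre of foot. +x face upright, -x face slopes like the end block. For the pot rack: +x face to the last pot. Pressed along the slope (3 mm headward per 10 mm down) with 10 to 15 N it closes the row, stops, foot about 15 mm over the floor and holds.

How it is judged:
At the end, for the whole second after the job is handed in: Bottles and pots upright on the floors of their racks; thick wedge at the sloping end of the bottle rack, thin wedge of the pot rack: within 6 degrees of upright, 9 mm along, 14 mm across, foot 2 to 20 mm above the floor; rows tight (neighbours press with over 1 N); all released, at rest (x of bottle_stowed in the frame of bottle_rack between -0.04 and 0.09 m and y of bottle_stowed in the frame of bottle_rack between -0.012 and 0.012 m and z of bottle_stowed in the frame of bottle_rack between 0.004 and 0.014 m and angle between each of bottle_stowed, bottle_1, bottle_2, pot_stowed_1, pot_stowed_2, pot_1's own z axis and vertical below 0.12 rad and x of bottle_1 in the frame of bottle_rack between -0.04 and 0.09 m and y of bottle_1 in the frame of bottle_rack between -0.012 and 0.012 m and z of bottle_1 in the frame of bottle_rack between 0.004 and 0.014 m and x of bottle_2 in the frame of bottle_rack between -0.04 and 0.09 m and y of bottle_2 in the frame of bottle_rack between -0.012 and 0.012 m and z of bottle_2 in the frame of bottle_rack between 0.004 and 0.014 m and x of pot_stowed_1 in the frame of pot_rack between -0.052 and 0.087 m and y of pot_stowed_1 in the frame of pot_rack between -0.012 and 0.012 m and z of pot_stowed_1 in the frame of pot_rack between 0.004 and 0.014 m and x of pot_stowed_2 in the frame of pot_rack between -0.052 and 0.087 m and y of pot_stowed_2 in the frame of pot_rack between -0.012 and 0.012 m and z of pot_stowed_2 in the frame of pot_rack between 0.004 and 0.014 m and x of pot_1 in the frame of pot_rack between -0.052 and 0.087 m and y of pot_1 in the frame of pot_rack between -0.012 and 0.012 m and z of pot_1 in the frame of pot_rack between 0.004 and 0.014 m and x of thick_wedge in the frame of bottle_rack between -0.0873 and -0.0693 m and y of thick_wedge in the frame of bottle_rack between -0.014 and 0.014 m and z of thick_wedge in the frame of bottle_rack between 0.01 and 0.028 m and angle between each of thick_wedge, thin_wedge's own z axis and vertical below 0.1 rad and x of thin_wedge in the frame of pot_rack between -0.0948 and -0.0768 m and y of thin_wedge in the frame of pot_rack between -0.014 and 0.014 m and z of thin_wedge in the frame of pot_rack between 0.01 and 0.028 m and contact force between pot_1 and pot_stowed_2 above 1 N and contact force between any of bottle_1, bottle_2 and bottle_stowed above 1 N and linear speed of each of bottle_stowed, bottle_1, bottle_2, pot_stowed_1, pot_stowed_2, pot_1, thick_wedge, thin_wedge below 0.01 m/s); the robot touches nothing.
It fails at once if a bottle or pot is tipped by more than 30 degrees (angle between any of bottle_stowed, bottle_1, bottle_2, pot_stowed_1, pot_stowed_2, pot_1's own z axis and vertical above 0.52 rad).
It also fails if it takes over 144 s, if anything falls off the work surface, if the arm or the gripper's body presses on something with over 40 N, if the wrist force passes 120 N, or if a joint passes its speed limit or range.

## Working session

There is one attempt and no reset: what is moved stays moved. The work goes in short steps, Python scripts to look and compute and a shell command to move; the robot and the scene stay as the last step left them, time stands still between calls to the robot, and variables do not carry over. Pictures are saved under pics/ and viewed, at most 14 in all, crops included, and the job is handed in when it is done.

```bash
ls; mkdir -p pics
python3 - <<'E'
from station import ctrl, optics
import cv2,numpy as np
o=ctrl.get_obs();print({k:np.round(v,3).tolist() for k,v in o.items()})
for n in("top","scene"):
    p,d=optics.get_image(n);cv2.imwrite(f"pics/{n}0.png",p[:,:,::-1]);np.save(f"pics/{n}0.npy",d);c=optics.camera_params(n);print(n,c['mtx'].round(1).tolist(),c['extrinsics'].round(3).tolist())
print(optics.camera_params("wrist"))
E
```

```text
pics
{'t': 0.0, 'q': [-1.412, 0.053, 1.614, 0.0, 1.476, -0.119], 'dq': [0.001, -0.001, 0.0, -0.0, -0.0, 0.0], 'effort': [0.001, -39.367, -37.018, -0.0, 0.007, -0.0], 'tool_pos': [0.171, -0.6, 0.23], 'tool_rot': [-3.109, -0.435, 0.0], 'contact_force': [-0.836, 0.874, 0.609], 'wrist_torque': [-0.052, -0.005, -0.004], 'grip_force': 0.0, 'opening': 0.085}
top [[450.2, 0.0, 281.8], [0.0, 450.2, 199.4], [0.0, 0.0, 1.0]] [[0.129, -0.969, 0.211, 0.347], [-0.992, -0.125, 0.031, 0.033], [-0.003, -0.213, -0.977, 1.035], [0.0, 0.0, 0.0, 1.0]]
scene [[407.9, 0.0, 278.4], [0.0, 407.9, 209.5], [0.0, 0.0, 1.0]] [[0.642, -0.596, 0.482, 0.164], [-0.767, -0.497, 0.406, -0.293], [-0.002, -0.631, -0.776, 0.724], [0.0, 0.0, 0.0, 1.0]]
{'mtx': array([[351.66685125,   0.        , 276.8818192 ],
       [  0.        , 351.66685125, 209.58055044],
       [  0.        ,   0.        ,   1.        ]]), 'tool_from_camera': array([[-1.60244690e-04, -9.53262528e-01, -3.02143221e-01,
         7.66116549e-02],
       [ 9.99999918e-01, -2.64979867e-04,  3.05652070e-04,
         9.73870571e-05],
       [-3.71428536e-04, -3.02143148e-01,  9.53262493e-01,
        -1.43117996e-01],
       [ 0.00000000e+00,  0.00000000e+00,  0.00000000e+00,
         1.00000000e+00]])}
```

View pics/top0.png

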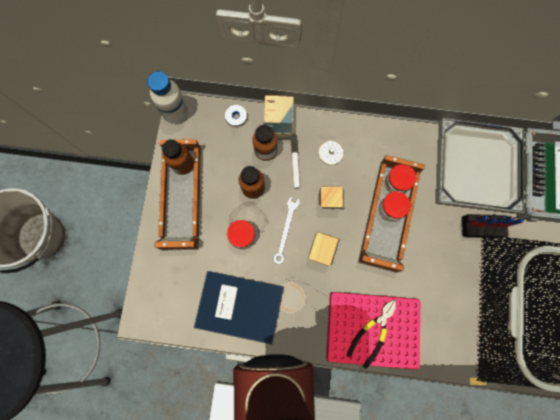

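View pics/scene0.png

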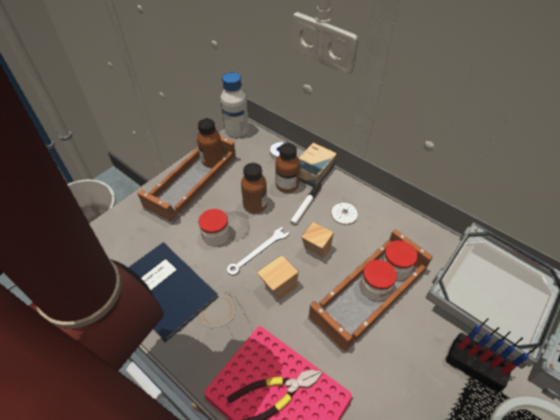

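```bash
cat > h.py <<'E'
from station import ctrl, optics
import cv2,numpy as np
from scipy.spatial.transform import Rotation as R
def cloud(n,p=None,d=None):
    if p is None: o=ctrl.get_obs();p,d=optics.get_image(n)
    c=optics.camera_params(n);K=c['mtx']
    if n=='wrist':
        T=np.eye(4);T[:3,:3]=R.from_rotvec(o['tool_rot']).as_matrix();T[:3,3]=o['tool_pos'];E=T@c['tool_from_camera']
    else:E=c['extrinsics']
    v,u=np.nonzero(d>0);z=d[v,u]
    P=np.c_[(u-K[0,2])/K[0,0]*z,(v-K[1,2])/K[1,1]*z,z]@E[:3,:3].T+E[:3,3]
    return P,p[v,u]
def move(x,y,z,yaw):
    """tool shifts (mm) and roll to reach TCP x,y,z with tool y axis (closing line) along world yaw (mod pi)"""
    o=ctrl.get_obs();M=R.from_rotvec(o['tool_rot']).as_matrix()
    d=M.T@(np.array([x,y,z])-o['tool_pos'])*1000
    cur=np.arctan2(M[1,1],M[0,1]);r=-((yaw-cur+np.pi/2)%np.pi-np.pi/2)
    print('at',o['tool_pos'].round(4),'yaw',round(cur,3),'t',round(o['t'],1),'q6',round(o['q'][5],2),'-> tx ty tz',d.round(1),'roll',round(r,3),'tilt',np.round(M[:2,2],4))
E
python3 - <<'E'
from h import *
im=np.zeros((600,700,3),np.uint8);H=np.full((600,700),-1.);
for n in('top','scene'):
    p=cv2.imread(f'pics/{n}0.png')[:,:,::-1];P,c=cloud(n,p,np.load(f'pics/{n}0.npy'))
    np.savez(f'pics/{n}c.npz',P=P,c=c)
    m=(P[:,2]<.2)&(P[:,2]>-.03)
    P,c=P[m],c[m]
    hsv=cv2.cvtColor(c[None],cv2.COLOR_RGB2HSV)[0].astype(int)
    f=P[(abs(P[:,2])<.01)&(P[:,0]<.7)&(abs(P[:,1])<.2)&(P[:,0]>.35)];print(n,'table z',np.median(f[:,2]))
    # red lids
    m=((hsv[:,0]<6)|(hsv[:,0]>176))&(hsv[:,1]>190)&(hsv[:,2]>120)&(P[:,2]>.04)
    red=P[m];
    for y0,y1 in((.0,.3),(-.4,-.0)):
        q=red[(red[:,1]>y0)&(red[:,1]<y1)];print('red',len(q),np.median(q,0).round(3),q.min(0).round(3),q.max(0).round(3))
    # bottles caps
    q=P[(P[:,2]>.105)&(P[:,2]<.14)];
    r,l,ce=cv2.kmeans(q[:,:2].astype(np.float32),1,None,(3,10,.1),1,0)
    from scipy.cluster.hierarchy import fcluster,linkage
    L=fcluster(linkage(q[:,:2],'single'),.012,'distance')
    for i in set(L):
        s=q[L==i]
        if len(s)>30:print('high',len(s),np.median(s,0).round(3),s.min(0).round(3),s.max(0).round(3))
    a=np.argsort(P[:,2])
    for X,col in zip(P[a],c[a]):
        i,j=int((.9-X[0])*1000),int((.35-X[1])*1000)
        if 1<i<598 and 1<j<698:
            s=H[i-1:i+2,j-1:j+2]<X[2]
            im[i-1:i+2,j-1:j+2][s]=col;H[i-1:i+2,j-1:j+2][s]=X[2]
cv2.imwrite('pics/ortho.png',im[:,:,::-1]);np.save('pics/H.npy',H)
E
```

```text
top table z -0.001570444137404925
red 527 [0.472 0.143 0.056] [0.444 0.115 0.051] [0.499 0.172 0.062]
red 1075 [ 0.606 -0.192  0.064] [ 0.549 -0.226  0.043] [ 0.676 -0.159  0.07 ]
high 1563 [ 0.374 -0.435  0.117] [ 0.24  -0.517  0.105] [ 0.519 -0.416  0.125]
high 128 [ 0.564 -0.398  0.113] [ 0.557 -0.439  0.105] [ 0.569 -0.36   0.14 ]
high 278 [0.588 0.137 0.118] [0.571 0.118 0.105] [0.61  0.156 0.123]
high 268 [0.685 0.119 0.117] [0.667 0.101 0.105] [0.706 0.139 0.122]
high 295 [0.622 0.309 0.125] [0.605 0.291 0.109] [0.643 0.331 0.129]
high 4246 [0.82  0.097 0.123] [ 0.812 -0.517  0.105] [0.823 0.747 0.14 ]
high 374 [0.739 0.339 0.118] [0.724 0.322 0.106] [0.785 0.382 0.14 ]
scene table z -0.0011949604977844475
  return _methods._mean(a, axis=axis, dtype=dtype,
  ret = um.true_divide(
Traceback (most recent call last):
ValueError: zero-size array to reduction operation minimum which has no identity
```

Run:
```python
from h import *
from scipy.cluster.hierarchy import fcluster,linkage
im=np.zeros((600,700,3),np.uint8);H=np.full((600,700),-1.);
for n in('top','scene'):
    p=cv2.imread(f'pics/{n}0.png')[:,:,::-1];P,c=cloud(n,p,np.load(f'pics/{n}0.npy'))
    m=(P[:,2]<.15)&(P[:,2]>-.03)&(P[:,0]>.3)&(P[:,0]<.8)&(abs(P[:,1])<.35);P,c=P[m],c[m]
    np.savez(f'pics/{n}c.npz',P=P,c=c)
    hsv=cv2.cvtColor(np.ascontiguousarray(c[None]),cv2.COLOR_RGB2HSV)[0].astype(int)
    red=((hsv[:,0]<6)|(hsv[:,0]>174))&(hsv[:,1]>160)&(hsv[:,2]>100)&(P[:,2]>.045)&(P[:,2]<.08)
    cap=(P[:,2]>.112)&(P[:,2]<.135)&(hsv[:,2]<90)
    yel=(hsv[:,0]>12)&(hsv[:,0]<28)&(P[:,2]>.05)&(P[:,2]<.07)&(P[:,1]<.06)
    for nm,m in(('red',red),('cap',cap),('yel',yel)):
        q=P[m]
        if len(q)<20: print(n,nm,len(q));continue
        L=fcluster(linkage(q[:,:2],'single'),.005,'distance')
        for i in set(L):
            s=q[L==i]
            if len(s)<60: continue
            (x,y),r=cv2.minEnclosingCircle(s[:,:2].astype(np.float32));rect=cv2.minAreaRect((s[:,:2]*1000).astype(np.float32))
            print(n,nm,len(s),'med',np.median(s,0).round(3),'circ',round(x,4),round(y,4),round(r,4),np.round(rect[0],1),np.round(rect[1],1),round(rect[2],1))
    a=np.argsort(P[:,2])
    if n=='top':
     for X,col in zip(P[a],c[a]):
        i,j=int((.9-X[0])*1000),int((.35-X[1])*1000)
        if 1<i<598 and 1<j<698:
            s=H[i-1:i+2,j-1:j+2]<X[2]
            im[i-1:i+2,j-1:j+2][s]=col;H[i-1:i+2,j-1:j+2][s]=X[2]
cv2.imwrite('pics/ortho.png',im[:,:,::-1]);np.save('pics/H.npy',H)
```

```text
top red 566 med [0.472 0.144 0.056] circ 0.472 0.1437 0.0298 [472.1 144.6] [57.8 57.2] 8.1
top red 562 med [ 0.578 -0.188  0.064] circ 0.5777 -0.1887 0.0302 [ 577.9 -187.8] [57.1 57.9] 8.2
top red 557 med [ 0.642 -0.196  0.064] circ 0.6448 -0.195 0.0329 [ 642.8 -197.1] [58.2 61.6] 67.5
top cap 252 med [0.589 0.137 0.118] circ 0.5901 0.1369 0.0197 [589.8 136.1] [35.1 38.1] 71.2
top cap 244 med [0.685 0.119 0.117] circ 0.6864 0.1196 0.02 [687.  119.1] [36.7 38.5] 79.5
top cap 272 med [0.622 0.309 0.125] circ 0.6243 0.3103 0.0197 [623.8 309.7] [36.6 37. ] 28.7
top yel 161 med [ 0.681 -0.197  0.056] circ 0.6812 -0.2004 0.0453 [ 680.6 -200.2] [90.3 13. ] 82.7
top yel 125 med [ 0.694 -0.273  0.062] circ 0.6976 -0.271 0.0513 [ 697.7 -273.5] [102.4   4.9] 2.9
top yel 603 med [ 0.732 -0.305  0.055] circ 0.707 -0.3227 0.0849 [ 712.3 -305.2] [ 57.1 169.5] 73.1
top yel 112 med [ 0.593 -0.289  0.061] circ 0.6123 -0.3092 0.0432 [ 598.  -302.2] [86.2 32.5] 63.9
top yel 198 med [ 0.449 -0.171  0.056] circ 0.4472 -0.1714 0.0442 [ 449.1 -171.7] [88.1 14.8] 81.5
top yel 662 med [ 0.461 -0.039  0.058] c
[... 335 characters left out ...]
60.  124.6] 82.8
scene cap 208 med [0.588 0.134 0.118] circ 0.5902 0.1361 0.0197 [589.6 136. ] [37.4 36. ] 16.7
scene cap 181 med [0.683 0.118 0.118] circ 0.6857 0.1196 0.0196 [685.5 118.4] [35.2 38.4] 82.6
scene cap 216 med [0.621 0.307 0.125] circ 0.6251 0.3109 0.021 [623.4 310.5] [39.4 37.7] 77.7
scene yel 275 med [ 0.594 -0.315  0.061] circ 0.6009 -0.3119 0.0387 [ 594.  -310.8] [77.1 15.3] 81.0
scene yel 2469 med [ 0.703 -0.318  0.055] circ 0.7022 -0.3273 0.089 [ 702.2 -315. ] [174.5  70. ] 0.0
scene yel 820 med [ 0.46  -0.041  0.059] circ 0.4618 -0.0385 0.0388 [462.1 -39.2] [50.9 62.4] 78.7
scene yel 521 med [ 0.577 -0.047  0.059] circ 0.5797 -0.0443 0.0331 [579.6 -44.4] [48.3 50.9] 6.3
```

View pics/ortho.png

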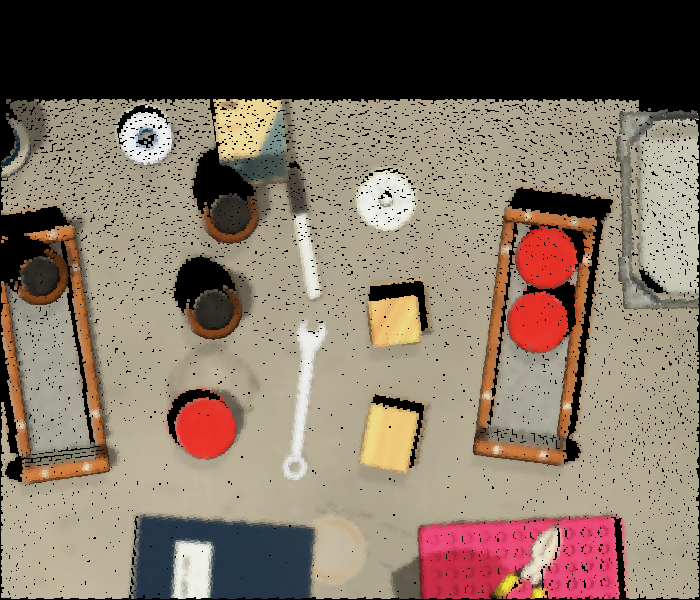

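Run:
```python
from h import *
a=cv2.imread('pics/scene0.png')[205:305,240:350];b=cv2.imread('pics/top0.png')[175:275,280:390]
cv2.imwrite('pics/crop1.png',cv2.resize(np.vstack([a,b]).reshape(2,100,110,3).transpose(1,0,2,3).reshape(100,220,3),None,fx=3.5,fy=3.5,interpolation=cv2.INTER_CUBIC))
for nm,sg,cen in(('bottle',1,(.565,.32)),('pot',-1,(.57,-.185))):
  for n in('top','scene'):
    p=cv2.imread(f'pics/{n}0.png')[:,:,::-1];P,c=cloud(n,p,np.load(f'pics/{n}0.npy'))
    hsv=cv2.cvtColor(np.ascontiguousarray(c[None]),cv2.COLOR_RGB2HSV)[0].astype(int)
    base=(hsv[:,0]<18)&(hsv[:,1]>110)&(abs(P[:,0]-cen[0])<.16)&(abs(P[:,1]-cen[1])<.09)
    s=P[base&(P[:,2]>.024)&(P[:,2]<.038)&((hsv[:,2]>90))]
    # rail points: fit two parallel lines via histogram search over yaw
    best=None
    for yaw in np.arange(-.3,.3,.002):
        ca,sa=np.cos(yaw),np.sin(yaw);v=-sa*(s[:,0]-cen[0])+ca*(s[:,1]-cen[1])
        h=np.histogram(v,np.arange(-.1,.1,.002))[0];sc=(h.astype(float)**2).sum()
        if best is None or sc>best[0]:best=(sc,yaw,h)
    yaw=best[1];ca,sa=np.cos(yaw),np.sin(yaw);q=P[base&(P[:,2]>.02)]-[*cen,0]
    u=ca*q[:,0]+sa*q[:,1];v=-sa*q[:,0]+ca*q[:,1]
    r=(q[:,2]>.026)&(q[:,2]<.037)&(abs(u)<.09);vv=v[r]
    hi=q[:,2]>.045
    print(nm,n,'yaw',round(yaw,3),'rail v',np.percentile(vv[vv<0],[2,50,98]).round(4),np.percentile(vv[vv>0],[2,50,98]).round(4))
    for lo,hh in((-.16,-.08),(.09,.16)):
        k=(q[:,2]>.045)&(u>lo)&(u<hh)
        print('   end',k.sum(),'u',np.percentile(u[k],[2,50,98]).round(4),'v',np.percentile(v[k],[2,98]).round(4),'z',np.percentile(q[k,2],[5,50,98]).round(3))
```

```text
bottle top yaw 0.154 rail v [-0.0585 -0.0534 -0.0275] [0.0176 0.0223 0.0268]
   end 255 u [-0.146  -0.1393 -0.1315] v [-0.0568  0.0255] z [0.05  0.056 0.06 ]
   end 115 u [0.0902 0.0956 0.1016] v [-0.0585  0.0246] z [0.048 0.056 0.06 ]
bottle scene yaw 0.148 rail v [-0.0591 -0.0536 -0.025 ] [0.0168 0.0201 0.027 ]
   end 229 u [-0.1461 -0.1428 -0.1336] v [-0.0583  0.0225] z [0.047 0.056 0.058]
   end 64 u [0.0901 0.0923 0.0997] v [-0.0584 -0.0236] z [0.045 0.055 0.058]
pot top yaw -0.128 rail v [-0.0461 -0.0411 -0.0361] [0.0347 0.04   0.0447]
   end 274 u [-0.13   -0.1239 -0.1159] v [-0.0429  0.044 ] z [0.05  0.056 0.06 ]
   end 317 u [0.0905 0.1073 0.1171] v [-0.0441  0.042 ] z [0.049 0.057 0.067]
pot scene yaw -0.13 rail v [-0.0463 -0.0418 -0.0363] [0.0348 0.0388 0.0436]
   end 425 u [-0.1299 -0.1266 -0.1171] v [-0.0457  0.0404] z [0.047 0.056 0.059]
   end 352 u [0.0904 0.1071 0.116 ] v [-0.0441  0.041 ] z [0.048 0.057 0.066]
```

View pics/crop1.png

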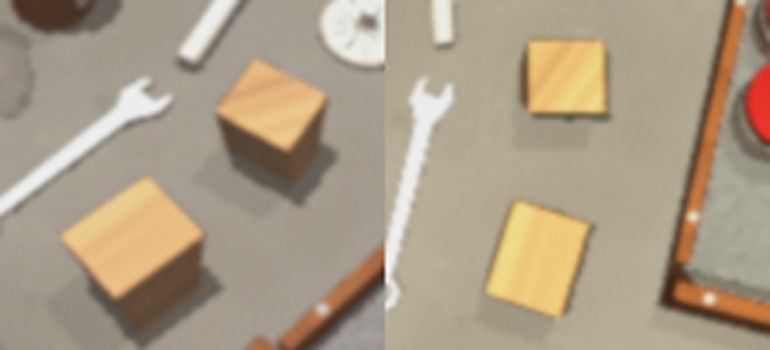

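Run:
```python
from h import *
H=np.load('pics/H.npy');print('box z',np.percentile(H[100:180,215:285],[50,90,99]))
move(.589,.1365,.20,1.722)
```

```text
box z [0.04165131 0.04393785 0.04548032]
at [ 0.1713 -0.6005  0.2301] yaw -1.293 t 0.1 q6 -0.12 -> tx ty tz [ 603.8 -594.1   31.4] roll 0.127 tilt [-0.0003  0.0019]
```

```bash
python3 -m handwheel '[{"tx":29,"ty":-28,"tz":1},{"tx":29,"ty":-28,"tz":1},{"tx":29,"ty":-28,"tz":1},{"tx":29,"ty":-28,"tz":1},{"tx":29,"ty":-28,"tz":1},{"tx":29,"ty":-28,"tz":1},{"tx":29,"ty":-28,"tz":1},{"tx":29,"ty":-28,"tz":1},{"tx":29,"ty":-28,"tz":1},{"tx":29,"ty":-28,"tz":1}]' 85; python3 -m handwheel '[{"tx":29,"ty":-29,"tz":2},{"tx":29,"ty":-29,"tz":2},{"tx":29,"ty":-29,"tz":2},{"tx":29,"ty":-29,"tz":2},{"tx":29,"ty":-29,"tz":2},{"tx":29,"ty":-29,"tz":2},{"tx":29,"ty":-29,"tz":2},{"tx":29,"ty":-29,"tz":2},{"tx":29,"ty":-29,"tz":2},{"roll":0.12},{},{}]'; python3 -c "
from h import *
move(.589,.1365,.05,1.722)"
```

```text
at [ 0.1713 -0.6005  0.2301] yaw -1.293 t 0.1 q6 -0.12 -> tx ty tz [ 603.7 -593.8  181.4] roll 0.127 tilt [-0.0003  0.0019]$[0]: bad value
$[0]: bad value
```

```bash
python3 -m handwheel '[{"tx":29,"ty":-28,"tz":1,"roll":0}]' 85; python3 -m handwheel '[{"tx":29.0}]'; python3 -m handwheel --help
```

```text
t: 0.18
tool_pos: [0.1891, -0.5689, 0.229]
tool_rot: [3.112, 0.428, -0.003]
contact_force: [0.7, 1.1, -0.4]
opening: 0.0847
grip_force: 0.0$[0]: bad value
invalid input: not JSON, or not a number
```

```bash
python3 -m handwheel '[{"tx":29,"ty":-28,"tz":1,"roll":0},{"tx":29,"ty":-28,"tz":1,"roll":0},{"tx":29,"ty":-28,"tz":1,"roll":0},{"tx":29,"ty":-28,"tz":1,"roll":0},{"tx":29,"ty":-28,"tz":1,"roll":0},{"tx":29,"ty":-28,"tz":1,"roll":0},{"tx":29,"ty":-28,"tz":1,"roll":0},{"tx":29,"ty":-28,"tz":1,"roll":0},{"tx":29,"ty":-28,"tz":1,"roll":0},{"tx":29,"ty":-28,"tz":1,"roll":0}]' 85; python3 -m handwheel '[{"tx":29,"ty":-29,"tz":2,"roll":0},{"tx":29,"ty":-29,"tz":2,"roll":0},{"tx":29,"ty":-29,"tz":2,"roll":0},{"tx":29,"ty":-29,"tz":2,"roll":0},{"tx":29,"ty":-29,"tz":2,"roll":0},{"tx":29,"ty":-29,"tz":2,"roll":0},{"tx":29,"ty":-29,"tz":2,"roll":0},{"tx":29,"ty":-29,"tz":2,"roll":0},{"tx":29,"ty":-29,"tz":2,"roll":0},{"tx":0,"ty":0,"tz":0,"roll":0.12},{"tx":0,"ty":0,"tz":0,"roll":0}]'; python3 -c "
from h import *
move(.589,.1365,.05,1.722)"
```

```text
t: 1.02
tool_pos: [0.394, -0.2153, 0.22]
tool_rot: [3.111, 0.434, 0.0]
contact_force: [1.5, -0.7, -0.9]
opening: 0.0851
grip_force: 0.0
t: 1.93
tool_pos: [0.573, 0.1071, 0.201]
tool_rot: [3.132, 0.25, -0.004]
contact_force: [-1.1, -0.0, -0.5]
opening: 0.0849
grip_force: 0.0
at [0.573  0.1071 0.201 ] yaw -1.412 t 1.9 q6 1.47 -> tx ty tz [ 20.8 -26.5 151. ] roll 0.008 tilt [-0.0023 -0.0003]
```

```bash
python3 -m handwheel '[{"tx":20.8,"ty":-26.5,"tz":0,"roll":0.008},{"tx":0,"ty":0,"tz":0,"roll":0},{"tx":0,"ty":0,"tz":0,"roll":0}]'; python3 -c "
from h import *
move(.589,.1365,.05,1.722)
P,c=cloud('wrist');m=(P[:,2]>.112)&(P[:,2]<.13)&(abs(P[:,0]-.59)<.05)&(abs(P[:,1]-.1365)<.05);print(cv2.minEnclosingCircle(P[m][:,:2].astype(np.float32)),m.sum(),np.median(P[m],0))"
```

```text
t: 2.18
tool_pos: [0.5893, 0.1345, 0.2019]
tool_rot: [3.132, 0.239, -0.001]
contact_force: [0.1, 0.0, -0.4]
opening: 0.0848
grip_force: 0.0
at [0.5893 0.1345 0.2019] yaw -1.418 t 2.2 q6 1.52 -> tx ty tz [  0.2  -2.1 151.9] roll 0.001 tilt [-0.0009 -0.0005]
((0.5906265377998352, 0.13853755593299866), 0.019733432680368423) 2520 [0.59201491 0.13857963 0.11979181]
```

```bash
python3 -m handwheel '[{"tx":1,"ty":-3,"tz":30,"roll":0},{"tx":0,"ty":0,"tz":35,"roll":0},{"tx":0,"ty":0,"tz":35,"roll":0},{"tx":0,"ty":0,"tz":35,"roll":0},{"tx":0,"ty":0,"tz":15,"roll":0},{"tx":0,"ty":0,"tz":0,"roll":0},{"tx":0,"ty":0,"tz":0,"roll":0}]'; python3 -m handwheel '[{"tx":0,"ty":0,"tz":0,"roll":0},{"tx":0,"ty":0,"tz":0,"roll":0},{"tx":0,"ty":0,"tz":0,"roll":0},{"tx":0,"ty":0,"tz":0,"roll":0},{"tx":0,"ty":0,"tz":0,"roll":0},{"tx":0,"ty":0,"tz":0,"roll":0},{"tx":0,"ty":0,"tz":0,"roll":0},{"tx":0,"ty":0,"tz":0,"roll":0}]' 40 35;python3 -c "
from h import *
move(.589,.1365,.05,1.722)"
```

```text
t: 2.82
tool_pos: [0.5891, 0.1363, 0.0515]
tool_rot: [3.132, 0.234, -0.003]
contact_force: [0.4, -0.3, 0.1]
opening: 0.0851
grip_force: 0.0
t: 3.48
tool_pos: [0.5908, 0.1377, 0.0537]
tool_rot: [3.132, 0.236, 0.003]
contact_force: [-1.1, -0.3, 5.5]
opening: 0.0548
grip_force: 37.7
at [0.5908 0.1377 0.0537] yaw -1.421 t 3.5 q6 1.53 -> tx ty tz [-2.   0.9  3.7] roll -0.001 tilt [ 0.0017 -0.0005]
```

```bash
python3 -m handwheel '[{"tx":0,"ty":0,"tz":-20,"roll":0},{"tx":0,"ty":0,"tz":-40,"roll":0},{"tx":0,"ty":0,"tz":-20,"roll":0},{"tx":0,"ty":0,"tz":0,"roll":0}]'
cat >> h.py <<'E'
def rack(n,u,v=0):
    x,y,a=dict(b=(.5454,.3008,.151),p=(.5634,-.1852,-.129))[n]
    return x+u*np.cos(a)-v*np.sin(a), y+u*np.sin(a)+v*np.cos(a)
def rmove(n,u,z,v=0): move(*rack(n,u,v),z,dict(b=.151,p=-.129)[n]+np.pi/2)
def where(n):
    x,y,a=dict(b=(.5454,.3008,.151),p=(.5634,-.1852,-.129))[n];d=ctrl.get_obs()['tool_pos']-[x,y,0]
    print('u,v',round(d[0]*np.cos(a)+d[1]*np.sin(a),4),round(-d[0]*np.sin(a)+d[1]*np.cos(a),4))
E
python3 -c "
from h import *
rmove('b',.018,.14)"
```

```text
t: 3.82
tool_pos: [0.5934, 0.1383, 0.138]
tool_rot: [-3.132, -0.235, -0.015]
contact_force: [1.5, -0.1, -1.2]
opening: 0.0547
grip_force: 38.4
at [0.5934 0.1383 0.138 ] yaw -1.421 t 3.8 q6 1.53 -> tx ty tz [  -5.1 -167.9   -2.1] roll -0.001 tilt [0.0098 0.0011]
```

```bash
python3 -m handwheel '[{"tx":-1,"ty":-25,"tz":0,"roll":0},{"tx":-1,"ty":-35,"tz":0,"roll":0},{"tx":-1,"ty":-35,"tz":0,"roll":0},{"tx":-1,"ty":-35,"tz":0,"roll":0},{"tx":-1,"ty":-25,"tz":0,"roll":0},{"tx":0,"ty":-13,"tz":0,"roll":0},{"tx":0,"ty":0,"tz":0,"roll":0},{"tx":0,"ty":0,"tz":0,"roll":0}]'; python3 -c "
from h import *
rmove('b',.018,.065)
P,c=cloud('wrist')
x,y,a=(.5454,.3008,.151);d=P[:,:2]-[x,y];u=d@[np.cos(a),np.sin(a)];v=d@[-np.sin(a),np.cos(a)]
hsv=cv2.cvtColor(np.ascontiguousarray(c[None]),cv2.COLOR_RGB2HSV)[0].astype(int)
w=(hsv[:,0]<18)&(hsv[:,1]>110)&(P[:,2]<.037)&(P[:,2]>.028)&(abs(u)<.13)&(abs(v)<.06)
for lo in np.arange(-.12,.12,.03):
    k=w&(u>lo)&(u<lo+.03);
    for s in(-1,1):
        kk=k&(v*s>0)
        if kk.sum()>20:print(round(lo,2),s,kk.sum(),np.percentile(v[kk],[3,50,97]).round(4))
k=(P[:,2]>.05)&(P[:,2]<.062)&(u>.09)&(u<.14)&(abs(v)<.05);print('head',np.percentile(u[k],[2,50,98]) if k.sum() else 0)
k=(P[:,2]>.12)&(P[:,2]<.135)&(u>.05)&(u<.12)&(abs(v)<.04)&(hsv[:,2]<90);print(k.sum(),cv2.minEnclosingCircle(np.c_[u,v][k].astype(np.float32)) if k.sum()>30 else 0)
"
```

```text
t: 4.48
tool_pos: [0.5591, 0.3028, 0.1305]
tool_rot: [3.131, 0.237, -0.004]
contact_force: [-0.7, -1.0, -2.7]
opening: 0.0547
grip_force: 38.4
at [0.5591 0.3028 0.1305] yaw -1.42 t 4.5 q6 1.8 -> tx ty tz [ 4.3 -0.1 65.5] roll 0.0 tilt [-0.0023 -0.0018]
-0.03 -1 53 [-0.0406 -0.0389 -0.0364]
-0.03 1 155 [0.0376 0.0418 0.0442]
0.0 -1 515 [-0.0404 -0.036  -0.0311]
0.0 1 528 [0.0351 0.0393 0.0439]
0.03 -1 629 [-0.0406 -0.0357 -0.0311]
0.03 1 602 [0.0349 0.039  0.0437]
0.06 -1 355 [-0.0409 -0.0379 -0.0338]
0.06 1 565 [0.0347 0.0388 0.0435]
0.09 -1 653 [-0.0408 -0.0354 -0.0103]
0.09 1 623 [0.01   0.0383 0.0434]
head [0.11249354 0.11806259 0.12427707]
3024 ((0.08007131516933441, -0.0009436501422896981), 0.01955374889075756)
```

```bash
python3 -m handwheel '[{"tx":3,"ty":-1,"tz":20,"roll":0},{"tx":0,"ty":0,"tz":25,"roll":0},{"tx":0,"ty":0,"tz":12,"roll":0},{"tx":0,"ty":0,"tz":6,"roll":0},{"tx":0,"ty":0,"tz":2,"roll":0},{"tx":0,"ty":0,"tz":0,"roll":0},{"tx":0,"ty":0,"tz":0,"roll":0}]'; python3 -c "
from h import *
rmove('b',.026,.062);where('b')"
```

```text
t: 5.12
tool_pos: [0.5638, 0.3046, 0.0686]
tool_rot: [-3.132, -0.234, -0.003]
contact_force: [0.4, 0.5, -3.1]
opening: 0.055
grip_force: 38.4
at [0.5638 0.3046 0.0686] yaw -1.421 t 5.1 q6 1.8 -> tx ty tz [7.3 1.  6.6] roll -0.002 tilt [0.0018 0.0007]
u,v 0.0187 0.001
```

```bash
python3 -m handwheel '[{"tx":0,"ty":0,"tz":3,"roll":0},{"tx":0,"ty":0,"tz":1,"roll":0},{"tx":0,"ty":0,"tz":1,"roll":0},{"tx":0,"ty":0,"tz":0,"roll":0},{"tx":0,"ty":0,"tz":0,"roll":0}]'; python3 -c "
from h import *
where('b')"
```

```text
t: 5.53
tool_pos: [0.5628, 0.3047, 0.0624]
tool_rot: [-3.133, -0.235, -0.0]
contact_force: [-0.1, 0.1, -1.9]
opening: 0.0548
grip_force: 38.4
u,v 0.0178 0.0012
```

```bash
python3 -m handwheel '[{"tx":2,"ty":0,"tz":0.5,"roll":0},{"tx":2,"ty":0,"tz":0,"roll":0},{"tx":2,"ty":0,"tz":0,"roll":0},{"tx":2,"ty":0,"tz":0,"roll":0},{"tx":0,"ty":0,"tz":0,"roll":0},{"tx":0,"ty":0,"tz":0,"roll":0}]'; python3 -c "
from h import *
where('b')"
```

```text
t: 6.03
tool_pos: [0.571, 0.3058, 0.0619]
tool_rot: [-3.133, -0.235, -0.001]
contact_force: [-0.1, 0.1, -2.3]
opening: 0.0551
grip_force: 38.5
u,v 0.0261 0.0011
```

```bash
python3 -m handwheel '[{"tx":0,"ty":0,"tz":0.7,"roll":0},{"tx":0,"ty":0,"tz":0.7,"roll":0},{"tx":0,"ty":0,"tz":0,"roll":0},{"tx":0,"ty":0,"tz":0,"roll":0}]'; python3 -c "
from h import *
where('b')"; python3 -m handwheel '[{"tx":0,"ty":0,"tz":0.7,"roll":0},{"tx":0,"ty":0,"tz":0.7,"roll":0},{"tx":0,"ty":0,"tz":0,"roll":0},{"tx":0,"ty":0,"tz":0,"roll":0}]'
```

```text
t: 6.37
tool_pos: [0.5713, 0.306, 0.0618]
tool_rot: [-3.133, -0.235, -0.002]
contact_force: [-2.2, -1.2, 4.8]
opening: 0.0551
grip_force: 39.1
u,v 0.0264 0.0012
t: 6.7
tool_pos: [0.5718, 0.3062, 0.0617]
tool_rot: [-3.132, -0.235, -0.004]
contact_force: [-4.4, -1.0, 9.8]
opening: 0.0552
grip_force: 39.7
```

```bash
python3 -m handwheel '[{"tx":0,"ty":0,"tz":-1.5,"roll":0},{"tx":1.5,"ty":0,"tz":0,"roll":0},{"tx":1.5,"ty":0,"tz":0,"roll":0},{"tx":0,"ty":0,"tz":0,"roll":0},{"tx":0,"ty":0,"tz":0,"roll":0}]'; python3 -c "
from h import *
where('b')"
```

```text
t: 7.12
tool_pos: [0.5736, 0.3066, 0.0617]
tool_rot: [-3.132, -0.235, 0.001]
contact_force: [-4.1, -2.0, 8.8]
opening: 0.0547
grip_force: 39.5
u,v 0.0288 0.0014
```

```bash
python3 -m handwheel '[{"tx":0,"ty":0,"tz":-1,"roll":0},{"tx":0,"ty":0,"tz":0,"roll":0},{"tx":0,"ty":0,"tz":0,"roll":0},{"tx":0,"ty":0,"tz":0,"roll":0},{"tx":0,"ty":0,"tz":0,"roll":0},{"tx":0,"ty":0,"tz":-15,"roll":0},{"tx":0,"ty":0,"tz":-35,"roll":0},{"tx":0,"ty":0,"tz":-35,"roll":0},{"tx":0,"ty":0,"tz":-35,"roll":0},{"tx":0,"ty":0,"tz":-15,"roll":0},{"tx":0,"ty":0,"tz":0,"roll":0}]' 82; python3 -c "
from h import *
move(.6865,.1205,.2,1.722)"
```

```text
t: 8.03
tool_pos: [0.5767, 0.3074, 0.204]
tool_rot: [-3.129, -0.235, -0.017]
contact_force: [0.4, 0.7, 0.1]
opening: 0.0819
grip_force: 0.0
at [0.5767 0.3074 0.204 ] yaw -1.421 t 8.0 q6 1.8 -> tx ty tz [ 80.6 201.2   4.4] roll -0.001 tilt [0.0106 0.0042]
```

```bash
python3 -m handwheel '[{"tx":13.5,"ty":33.5,"tz":0,"roll":0},{"tx":13.5,"ty":33.5,"tz":0,"roll":0},{"tx":13.5,"ty":33.5,"tz":0,"roll":0},{"tx":13.5,"ty":33.5,"tz":0,"roll":0},{"tx":13.5,"ty":33.5,"tz":0,"roll":0},{"tx":13.5,"ty":33.5,"tz":0,"roll":0},{"tx":0,"ty":0,"tz":0,"roll":0},{"tx":0,"ty":0,"tz":0,"roll":0}]'; python3 -c "
from h import *
move(.6865,.1205,.053,1.722)
P,c=cloud('wrist');m=(P[:,2]>.112)&(P[:,2]<.13)&(abs(P[:,0]-.687)<.04)&(abs(P[:,1]-.12)<.05);print(cv2.minEnclosingCircle(P[m][:,:2].astype(np.float32)),m.sum(),np.median(P[m],0))"
```

```text
t: 8.7
tool_pos: [0.6836, 0.1176, 0.1943]
tool_rot: [-3.133, -0.23, 0.005]
contact_force: [0.4, 0.4, 0.5]
opening: 0.0818
grip_force: 0.0
at [0.6836 0.1176 0.1943] yaw -1.424 t 8.7 q6 1.49 -> tx ty tz [  3.7  -2.3 141.3] roll -0.005 tilt [-0.0032  0.    ]
((0.6864495873451233, 0.1211140900850296), 0.019937170669436455) 2681 [0.68814197 0.12137289 0.11981654]
```

```bash
python3 -m handwheel '[{"tx":3,"ty":-2,"tz":30,"roll":0},{"tx":0,"ty":0,"tz":35,"roll":0},{"tx":0,"ty":0,"tz":35,"roll":0},{"tx":0,"ty":0,"tz":30,"roll":0},{"tx":0,"ty":0,"tz":11,"roll":0},{"tx":0,"ty":0,"tz":0,"roll":0},{"tx":0,"ty":0,"tz":0,"roll":0}]'; python3 -m handwheel '[{"tx":0,"ty":0,"tz":0,"roll":0},{"tx":0,"ty":0,"tz":0,"roll":0},{"tx":0,"ty":0,"tz":0,"roll":0},{"tx":0,"ty":0,"tz":0,"roll":0},{"tx":0,"ty":0,"tz":0,"roll":0},{"tx":0,"ty":0,"tz":0,"roll":0},{"tx":0,"ty":0,"tz":0,"roll":0}]' 40 35
```

```text
t: 9.33
tool_pos: [0.6861, 0.123, 0.0556]
tool_rot: [-3.133, -0.237, 0.001]
contact_force: [-0.2, 0.1, 0.7]
opening: 0.0819
grip_force: 0.0
t: 9.92
tool_pos: [0.6886, 0.1222, 0.0592]
tool_rot: [-3.132, -0.235, -0.008]
contact_force: [-0.7, 0.3, 5.8]
opening: 0.055
grip_force: 37.2
```

```bash
python3 -m handwheel '[{"tx":0,"ty":0,"tz":-20,"roll":0},{"tx":0,"ty":0,"tz":-40,"roll":0},{"tx":0,"ty":0,"tz":-25,"roll":0},{"tx":0,"ty":0,"tz":0,"roll":0}]';python3 -c "
from h import *
rmove('b',-.035,.14,.001)"
```

```text
t: 10.25
tool_pos: [0.6907, 0.1223, 0.1493]
tool_rot: [-3.133, -0.235, -0.021]
contact_force: [1.2, 0.6, 0.5]
opening: 0.0546
grip_force: 38.6
at [0.6907 0.1223 0.1493] yaw -1.421 t 10.2 q6 1.49 -> tx ty tz [-152.2 -199.1    7. ] roll -0.001 tilt [0.0133 0.001 ]
```

```bash
python3 -m handwheel '[{"tx":-25,"ty":0,"tz":0,"roll":0},{"tx":-36,"ty":0,"tz":0,"roll":0},{"tx":-36,"ty":0,"tz":0,"roll":0},{"tx":-36,"ty":-10,"tz":0,"roll":0},{"tx":-22,"ty":-28,"tz":0,"roll":0},{"tx":0,"ty":-36,"tz":0,"roll":0},{"tx":0,"ty":-36,"tz":0,"roll":0},{"tx":0,"ty":-36,"tz":0,"roll":0},{"tx":0,"ty":-30,"tz":0,"roll":0},{"tx":0,"ty":-20,"tz":0,"roll":0},{"tx":0,"ty":0,"tz":0,"roll":0},{"tx":0,"ty":0,"tz":0,"roll":0}]';python3 -c "
from h import *
rmove('b',-.035,.071,.001)"
```

```text
t: 11.25
tool_pos: [0.503, 0.2932, 0.1394]
tool_rot: [3.132, 0.238, -0.002]
contact_force: [0.5, -0.2, -2.4]
opening: 0.0545
grip_force: 38.6
at [0.503  0.2932 0.1394] yaw -1.419 t 11.2 q6 1.82 -> tx ty tz [ 8.1 -2.2 68.4] roll 0.001 tilt [-0.0014 -0.001 ]
```

```bash
python3 -m handwheel '[{"tx":7,"ty":-2,"tz":15,"roll":0},{"tx":0,"ty":0,"tz":25,"roll":0},{"tx":0,"ty":0,"tz":15,"roll":0},{"tx":0,"ty":0,"tz":8,"roll":0},{"tx":0,"ty":0,"tz":5,"roll":0},{"tx":0,"ty":0,"tz":0,"roll":0},{"tx":0,"ty":0,"tz":0,"roll":0}]'; python3 -c "
from h import *
where('b')"; python3 -m handwheel '[{"tx":0,"ty":0,"tz":1,"roll":0},{"tx":0,"ty":0,"tz":1,"roll":0},{"tx":0,"ty":0,"tz":0,"roll":0},{"tx":0,"ty":0,"tz":0,"roll":0}]'
```

```text
t: 11.83
tool_pos: [0.5111, 0.2954, 0.0731]
tool_rot: [-3.133, -0.234, -0.001]
contact_force: [-0.1, -0.2, -2.8]
opening: 0.0545
grip_force: 38.6
u,v -0.0347 -0.0002
t: 12.17
tool_pos: [0.5109, 0.2958, 0.0711]
tool_rot: [-3.133, -0.235, -0.001]
contact_force: [-1.0, 0.1, -2.2]
opening: 0.0546
grip_force: 38.6
```

```bash
python3 -m handwheel '[{"tx":0,"ty":0,"tz":1,"roll":0},{"tx":0,"ty":0,"tz":1,"roll":0},{"tx":0,"ty":0,"tz":1,"roll":0},{"tx":0,"ty":0,"tz":0,"roll":0},{"tx":0,"ty":0,"tz":0,"roll":0}]'; python3 -m handwheel '[{"tx":0,"ty":0,"tz":0.7,"roll":0},{"tx":0,"ty":0,"tz":0.7,"roll":0},{"tx":0,"ty":0,"tz":0,"roll":0},{"tx":0,"ty":0,"tz":0,"roll":0}]'
```

```text
t: 12.58
tool_pos: [0.5105, 0.2957, 0.0674]
tool_rot: [3.133, 0.235, -0.0]
contact_force: [-0.5, -0.8, -2.9]
opening: 0.0548
grip_force: 38.7
t: 12.92
tool_pos: [0.5112, 0.296, 0.0673]
tool_rot: [-3.132, -0.235, -0.002]
contact_force: [-1.8, -2.0, 5.5]
opening: 0.0549
grip_force: 39.3
```

```bash
python3 -m handwheel '[{"tx":2,"ty":0,"tz":-0.8,"roll":0},{"tx":2,"ty":0,"tz":0,"roll":0},{"tx":1.5,"ty":0,"tz":0,"roll":0},{"tx":1,"ty":0,"tz":0,"roll":0},{"tx":0,"ty":0,"tz":0,"roll":0},{"tx":0,"ty":0,"tz":0,"roll":0}]'; python3 -c "
from h import *
where('b')"; python3 -m handwheel '[{"tx":1,"ty":0,"tz":0,"roll":0},{"tx":0.5,"ty":0,"tz":0,"roll":0},{"tx":0,"ty":0,"tz":0,"roll":0},{"tx":0,"ty":0,"tz":0,"roll":0}]';python3 -c "
from h import *
where('b')"
```

```text
t: 13.42
tool_pos: [0.5174, 0.2969, 0.0672]
tool_rot: [-3.132, -0.235, -0.001]
contact_force: [-1.9, -0.6, 4.6]
opening: 0.0544
grip_force: 39.3
u,v -0.0283 0.0003
t: 13.75
tool_pos: [0.5187, 0.297, 0.0672]
tool_rot: [-3.133, -0.235, -0.001]
contact_force: [-0.8, -0.8, 4.3]
opening: 0.0546
grip_force: 39.4
u,v -0.027 0.0003
```

```bash
python3 -m handwheel '[{"tx":1,"ty":0,"tz":0,"roll":0},{"tx":0,"ty":0,"tz":-0.8,"roll":0},{"tx":0,"ty":0,"tz":0,"roll":0}]'; python3 -m handwheel '[{"tx":0,"ty":0,"tz":0,"roll":0},{"tx":0,"ty":0,"tz":0,"roll":0},{"tx":0,"ty":0,"tz":0,"roll":0},{"tx":0,"ty":0,"tz":0,"roll":0},{"tx":0,"ty":0,"tz":-15,"roll":0},{"tx":0,"ty":0,"tz":-35,"roll":0},{"tx":0,"ty":0,"tz":-35,"roll":0},{"tx":0,"ty":0,"tz":-35,"roll":0},{"tx":0,"ty":0,"tz":0,"roll":0},{"tx":0,"ty":0,"tz":0,"roll":0}]' 82; python3 -c "
from h import *
move(.4715,.144,.15,1.442)"
```

```text
t: 14.0
tool_pos: [0.5195, 0.297, 0.0673]
tool_rot: [-3.133, -0.235, -0.0]
contact_force: [0.0, 1.0, 0.8]
opening: 0.0545
grip_force: 39.0
t: 14.83
tool_pos: [0.5213, 0.2978, 0.1914]
tool_rot: [-3.131, -0.235, -0.01]
contact_force: [-0.6, -0.5, -0.2]
opening: 0.0821
grip_force: 0.0
at [0.5213 0.2978 0.1914] yaw -1.421 t 14.8 q6 1.82 -> tx ty tz [-72.4 144.7  40.7] roll 0.279 tilt [0.0061 0.0025]
```

```bash
python3 -m handwheel '[{"tx":-14.5,"ty":29,"tz":0,"roll":0},{"tx":-14.5,"ty":29,"tz":0,"roll":0},{"tx":-14.5,"ty":29,"tz":0,"roll":0},{"tx":-14.5,"ty":29,"tz":10,"roll":0},{"tx":-14.5,"ty":29,"tz":10,"roll":0},{"tx":0,"ty":0,"tz":0,"roll":0.1},{"tx":0,"ty":0,"tz":0,"roll":0.1},{"tx":0,"ty":0,"tz":0,"roll":0.08},{"tx":0,"ty":0,"tz":0,"roll":0},{"tx":0,"ty":0,"tz":0,"roll":0}]'; python3 -c "
from h import *
move(.4715,.144,.026,1.442)
P,c=cloud('wrist');m=(P[:,2]>.05)&(P[:,2]<.066)&(abs(P[:,0]-.4715)<.04)&(abs(P[:,1]-.144)<.04);print(cv2.minEnclosingCircle(P[m][:,:2].astype(np.float32)),m.sum(),np.median(P[m],0))
p,_=optics.get_image('scene');cv2.imwrite('pics/s1.png',p[:,:,::-1])"
```

```text
t: 15.67
tool_pos: [0.4685, 0.1426, 0.1661]
tool_rot: [3.135, -0.201, -0.004]
contact_force: [0.4, -0.9, -0.7]
opening: 0.0823
grip_force: 0.0
at [0.4685 0.1426 0.1661] yaw -1.699 t 15.7 q6 1.84 -> tx ty tz [  3.2  -1.8 140.1] roll 0.001 tilt [-0.0027 -0.0004]
((0.4721793532371521, 0.14578765630722046), 0.03060535527765751) 4965 [0.47381646 0.14559211 0.058119  ]
```

View pics/s1.png

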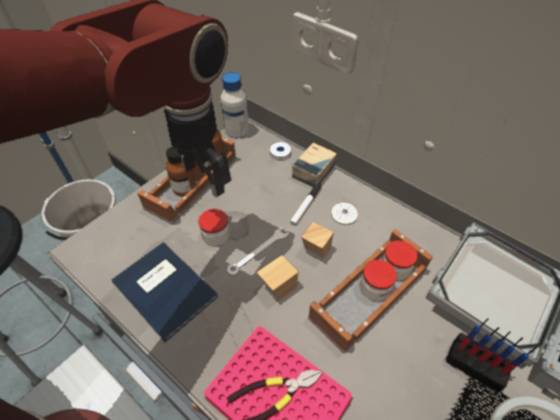

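```bash
python3 -m handwheel '[{"tx":3,"ty":-2.5,"tz":20,"roll":0},{"tx":0,"ty":0,"tz":35,"roll":0},{"tx":0,"ty":0,"tz":35,"roll":0},{"tx":0,"ty":0,"tz":30,"roll":0},{"tx":0,"ty":0,"tz":16,"roll":0},{"tx":0,"ty":0,"tz":5,"roll":0},{"tx":0,"ty":0,"tz":0,"roll":0},{"tx":0,"ty":0,"tz":0,"roll":0}]'; python3 -m handwheel '[{"tx":0,"ty":0,"tz":0,"roll":0},{"tx":0,"ty":0,"tz":0,"roll":0},{"tx":0,"ty":0,"tz":0,"roll":0},{"tx":0,"ty":0,"tz":0,"roll":0},{"tx":0,"ty":0,"tz":0,"roll":0},{"tx":0,"ty":0,"tz":0,"roll":0}]' 45 30
```

```text
t: 16.43
tool_pos: [0.4734, 0.1451, 0.0275]
tool_rot: [-3.135, 0.203, -0.002]
contact_force: [0.1, -0.6, 0.2]
opening: 0.0819
grip_force: 0.0
t: 16.93
tool_pos: [0.4745, 0.1453, 0.0289]
tool_rot: [-3.134, 0.204, -0.006]
contact_force: [-1.2, 0.6, 5.7]
opening: 0.0601
grip_force: 33.2
```

```bash
python3 -m handwheel '[{"tx":0,"ty":0,"tz":-20,"roll":0},{"tx":0,"ty":0,"tz":-40,"roll":0},{"tx":0,"ty":0,"tz":-40,"roll":0},{"tx":0,"ty":0,"tz":-20,"roll":0},{"tx":0,"ty":0,"tz":0,"roll":0}]';python3 -c "
from h import *
rmove('p',-.055,.14)"
```

```text
t: 17.35
tool_pos: [0.4765, 0.1455, 0.1536]
tool_rot: [-3.132, 0.204, -0.018]
contact_force: [0.4, 0.6, -0.3]
opening: 0.0602
grip_force: 33.4
at [0.4765 0.1455 0.1536] yaw -1.701 t 17.4 q6 1.85 -> tx ty tz [ 73.9 316.7  13.4] roll -0.001 tilt [0.0119 0.0017]
```

```bash
python3 -m handwheel '[{"tx":6,"ty":25,"tz":0,"roll":0},{"tx":8,"ty":36,"tz":0,"roll":0},{"tx":8,"ty":36,"tz":0,"roll":0},{"tx":8,"ty":36,"tz":0,"roll":0},{"tx":8,"ty":36,"tz":0,"roll":0},{"tx":8,"ty":36,"tz":0,"roll":0},{"tx":8,"ty":36,"tz":0,"roll":0},{"tx":8,"ty":36,"tz":0,"roll":0},{"tx":6,"ty":25,"tz":0,"roll":0},{"tx":6,"ty":15,"tz":0,"roll":0},{"tx":0,"ty":0,"tz":0,"roll":0},{"tx":0,"ty":0,"tz":0,"roll":0}]';python3 -c "
from h import *
rmove('p',-.055,.042)
P,c=cloud('wrist')
x,y,a=(.5634,-.1852,-.129);d=P[:,:2]-[x,y];u=d@[np.cos(a),np.sin(a)];v=d@[-np.sin(a),np.cos(a)]
hsv=cv2.cvtColor(np.ascontiguousarray(c[None]),cv2.COLOR_RGB2HSV)[0].astype(int)
w=(hsv[:,0]<18)&(hsv[:,1]>110)&(P[:,2]<.037)&(P[:,2]>.028)&(abs(u)<.13)&(abs(v)<.06)
for lo in np.arange(-.12,.12,.03):
    k=w&(u>lo)&(u<lo+.03);
    for s in(-1,1):
        kk=k&(v*s>0)
        if kk.sum()>20:print(round(lo,2),s,kk.sum(),np.percentile(v[kk],[3,50,97]).round(4))
k=(P[:,2]>.05)&(P[:,2]<.062)&(u>.09)&(u<.14)&(abs(v)<.05);print('head',np.percentile(u[k],[2,50,98]) if k.sum() else 0)
k=(P[:,2]>.06)&(P[:,2]<.072)&(u>-.03)&(u<.048)&(abs(v)<.04)&(hsv[:,1]>160);print(k.sum(),cv2.minEnclosingCircle(np.c_[u,v][k].astype(np.float32)) if k.sum()>30 else 0)
"
```

```text
t: 18.35
tool_pos: [0.5045, -0.1787, 0.1456]
tool_rot: [-3.133, 0.206, 0.003]
contact_force: [0.6, 0.4, -1.1]
opening: 0.0603
grip_force: 33.6
at [ 0.5045 -0.1787  0.1456] yaw -1.702 t 18.4 q6 1.22 -> tx ty tz [  4.5  -1.  103.6] roll -0.002 tilt [-0.0017  0.0017]
-0.09 -1 246 [-0.0443 -0.0403 -0.0348]
-0.09 1 310 [0.0364 0.0413 0.0454]
-0.06 -1 518 [-0.0439 -0.0392 -0.0348]
-0.06 1 503 [0.0364 0.0406 0.0453]
-0.03 -1 590 [-0.0441 -0.0393 -0.0347]
-0.03 1 567 [0.0363 0.0406 0.0452]
0.0 -1 652 [-0.0442 -0.0394 -0.0348]
0.0 1 632 [0.0363 0.0406 0.0452]
0.03 -1 741 [-0.0442 -0.0394 -0.0348]
0.03 1 712 [0.0362 0.0404 0.0452]
0.06 -1 477 [-0.0444 -0.0393 -0.0348]
0.06 1 474 [0.0362 0.0405 0.0452]
head 0
7874 ((0.01500427071005106, -0.0004272749647498131), 0.030263977125287056)
```

```bash
python3 -m handwheel '[{"tx":4.5,"ty":-1,"tz":20,"roll":0},{"tx":0,"ty":0,"tz":35,"roll":0},{"tx":0,"ty":0,"tz":25,"roll":0},{"tx":0,"ty":0,"tz":15,"roll":0},{"tx":0,"ty":0,"tz":8,"roll":0},{"tx":0,"ty":0,"tz":3,"roll":0},{"tx":0,"ty":0,"tz":0,"roll":0},{"tx":0,"ty":0,"tz":0,"roll":0}]'; python3 -c "
from h import *
where('p')"; python3 -m handwheel '[{"tx":0,"ty":0,"tz":1,"roll":0},{"tx":0,"ty":0,"tz":1,"roll":0},{"tx":0,"ty":0,"tz":0,"roll":0},{"tx":0,"ty":0,"tz":0,"roll":0}]'
```

```text
t: 19.07
tool_pos: [0.5105, -0.1785, 0.042]
tool_rot: [3.134, -0.203, 0.003]
contact_force: [0.7, -1.4, -1.0]
opening: 0.06
grip_force: 33.6
u,v -0.0533 -0.0001
t: 19.4
tool_pos: [0.5098, -0.1788, 0.0392]
tool_rot: [3.135, -0.204, 0.001]
contact_force: [0.5, 0.8, -1.5]
opening: 0.0599
grip_force: 33.6
```

```bash
python3 -m handwheel '[{"tx":0,"ty":0,"tz":1,"roll":0},{"tx":0,"ty":0,"tz":0.7,"roll":0},{"tx":0,"ty":0,"tz":0,"roll":0},{"tx":0,"ty":0,"tz":0,"roll":0}]'; python3 -m handwheel '[{"tx":0,"ty":0,"tz":0.7,"roll":0},{"tx":0,"ty":0,"tz":0.7,"roll":0},{"tx":0,"ty":0,"tz":0,"roll":0},{"tx":0,"ty":0,"tz":0,"roll":0}]'
```

```text
t: 19.73
tool_pos: [0.5096, -0.1787, 0.037]
tool_rot: [3.135, -0.205, 0.0]
contact_force: [0.8, -0.8, -0.5]
opening: 0.0601
grip_force: 33.7
t: 20.07
tool_pos: [0.5104, -0.179, 0.037]
tool_rot: [3.134, -0.204, 0.002]
contact_force: [-1.6, 0.1, 4.4]
opening: 0.0599
grip_force: 34.2
```

```bash
python3 -m handwheel '[{"tx":2,"ty":0,"tz":-0.7,"roll":0},{"tx":2,"ty":0,"tz":0,"roll":0},{"tx":2,"ty":0,"tz":0,"roll":0},{"tx":2,"ty":0,"tz":0,"roll":0},{"tx":2,"ty":0,"tz":0,"roll":0},{"tx":1,"ty":0,"tz":0,"roll":0},{"tx":0,"ty":0,"tz":0,"roll":0},{"tx":0,"ty":0,"tz":0,"roll":0}]'; python3 -c "
from h import *
where('p')"; python3 -m handwheel '[{"tx":1,"ty":0,"tz":0,"roll":0},{"tx":1,"ty":0,"tz":0,"roll":0},{"tx":0,"ty":0,"tz":0,"roll":0},{"tx":0,"ty":0,"tz":0,"roll":0}]'; python3 -c "
from h import *
where('p')"
```

```text
t: 20.73
tool_pos: [0.5212, -0.1803, 0.0369]
tool_rot: [3.135, -0.204, 0.002]
contact_force: [-1.2, -0.4, 4.6]
opening: 0.0604
grip_force: 34.2
u,v -0.0425 -0.0006
t: 21.07
tool_pos: [0.5231, -0.1806, 0.037]
tool_rot: [3.135, -0.204, 0.001]
contact_force: [-2.0, -0.4, 6.1]
opening: 0.0601
grip_force: 34.2
u,v -0.0406 -0.0006
```

```bash
python3 -m handwheel '[{"tx":0,"ty":0,"tz":-0.7,"roll":0},{"tx":0,"ty":0,"tz":0,"roll":0},{"tx":0,"ty":0,"tz":0,"roll":0},{"tx":0,"ty":0,"tz":0,"roll":0},{"tx":0,"ty":0,"tz":-15,"roll":0},{"tx":0,"ty":0,"tz":-35,"roll":0},{"tx":0,"ty":0,"tz":-35,"roll":0},{"tx":0,"ty":0,"tz":-35,"roll":0},{"tx":0,"ty":0,"tz":0,"roll":0},{"tx":0,"ty":0,"tz":0,"roll":0}]' 82; python3 -c "
from h import *
move(.585,-.044,.16,1.676)"
```

```text
t: 21.9
tool_pos: [0.5242, -0.1811, 0.1602]
tool_rot: [3.133, -0.204, 0.009]
contact_force: [0.5, -0.6, -0.7]
opening: 0.0817
grip_force: 0.0
at [ 0.5242 -0.1811  0.1602] yaw -1.701 t 21.9 q6 1.23 -> tx ty tz [ 4.250e+01 -1.438e+02  1.000e-01] roll -0.235 tilt [ 0.0055 -0.0028]
```

```bash
python3 -m handwheel '[{"tx":10.5,"ty":-36,"tz":0,"roll":0},{"tx":10.5,"ty":-36,"tz":0,"roll":0},{"tx":10.5,"ty":-36,"tz":0,"roll":0},{"tx":10.5,"ty":-36,"tz":0,"roll":0},{"tx":0,"ty":0,"tz":0,"roll":-0.12},{"tx":0,"ty":0,"tz":0,"roll":-0.115},{"tx":0,"ty":0,"tz":0,"roll":0},{"tx":0,"ty":0,"tz":0,"roll":0}]'; python3 -c "
from h import *
move(.585,-.044,.02,1.676)
P,c=cloud('wrist');m=(P[:,2]>.055)&(P[:,2]<.066)&(abs(P[:,0]-.579)<.04)&(abs(P[:,1]+.044)<.04);print(cv2.minAreaRect((P[m][:,:2]*1000).astype(np.float32)),m.sum())
p,_=optics.get_image('wrist');cv2.imwrite('pics/w1.png',p[:,:,::-1])"
```

```text
t: 22.57
tool_pos: [0.5818, -0.0426, 0.155]
tool_rot: [-3.137, -0.16, 0.005]
contact_force: [0.4, -0.4, -0.8]
opening: 0.082
grip_force: 0.0
at [ 0.5818 -0.0426  0.155 ] yaw -1.469 t 22.6 q6 1.27 -> tx ty tz [  3.5   1.8 135. ] roll -0.003 tilt [-0.0031  0.0006]
((579.2171630859375, -43.70564270019531), (47.50861358642578, 50.1251220703125), 6.461867332458496) 4410
```

View pics/w1.png

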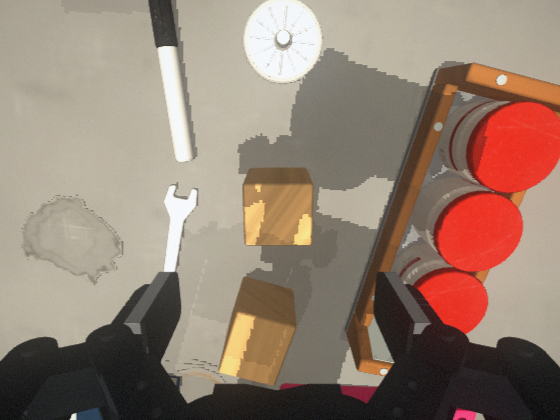

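```bash
python3 -m handwheel '[{"tx":3,"ty":1,"tz":15,"roll":-0.006},{"tx":0,"ty":0,"tz":35,"roll":0},{"tx":0,"ty":0,"tz":35,"roll":0},{"tx":0,"ty":0,"tz":30,"roll":0},{"tx":0,"ty":0,"tz":16,"roll":0},{"tx":0,"ty":0,"tz":5,"roll":0},{"tx":0,"ty":0,"tz":0,"roll":0},{"tx":0,"ty":0,"tz":0,"roll":0}]'; python3 -m handwheel '[{"tx":0,"ty":0,"tz":0,"roll":0},{"tx":0,"ty":0,"tz":0,"roll":0},{"tx":0,"ty":0,"tz":0,"roll":0},{"tx":0,"ty":0,"tz":0,"roll":0},{"tx":0,"ty":0,"tz":0,"roll":0},{"tx":0,"ty":0,"tz":0,"roll":0},{"tx":0,"ty":0,"tz":0,"roll":0},{"tx":0,"ty":0,"tz":0,"roll":0}]' 30 60; python3 -c "
from h import *
move(.585,-.044,.02,1.676)"
```

```text
t: 23.33
tool_pos: [0.5865, -0.0441, 0.0219]
tool_rot: [3.137, 0.172, 0.002]
contact_force: [0.6, 0.3, 0.1]
opening: 0.0817
grip_force: 0.0
t: 24.0
tool_pos: [0.5874, -0.0439, 0.0231]
tool_rot: [3.136, 0.174, 0.005]
contact_force: [-0.6, 0.8, 5.9]
opening: 0.0494
grip_force: 62.8
at [ 0.5874 -0.0439  0.0231] yaw -1.46 t 24.0 q6 1.26 -> tx ty tz [-2.4 -0.2  3.1] roll 0.005 tilt [ 0.0034 -0.0006]
```

```bash
python3 -m handwheel '[{"tx":0,"ty":0,"tz":-20,"roll":0},{"tx":0,"ty":0,"tz":-40,"roll":0},{"tx":0,"ty":0,"tz":-40,"roll":0},{"tx":0,"ty":0,"tz":-20,"roll":0},{"tx":0,"ty":0,"tz":0,"roll":0.115},{"tx":0,"ty":0,"tz":0,"roll":0.12},{"tx":0,"ty":0,"tz":0,"roll":0},{"tx":0,"ty":0,"tz":0,"roll":0}]'; python3 -c "
from h import *
rmove('p',-.0915,.12,.0005)"
```

```text
t: 24.67
tool_pos: [0.5854, -0.0435, 0.1405]
tool_rot: [-3.136, 0.19, 0.002]
contact_force: [0.0, -0.2, -0.6]
opening: 0.0494
grip_force: 62.3
at [ 0.5854 -0.0435  0.1405] yaw -1.692 t 24.7 q6 1.49 -> tx ty tz [-96.1 142.1  20.6] roll 0.008 tilt [-0.001   0.0002]
```

```bash
python3 -m handwheel '[{"tx":-16,"ty":23,"tz":0,"roll":0.008},{"tx":-20,"ty":30,"tz":0,"roll":0},{"tx":-20,"ty":30,"tz":0,"roll":0},{"tx":-20,"ty":30,"tz":0,"roll":0},{"tx":-14,"ty":20,"tz":0,"roll":0},{"tx":-6,"ty":9,"tz":0,"roll":0},{"tx":0,"ty":0,"tz":10,"roll":0},{"tx":0,"ty":0,"tz":10,"roll":0},{"tx":0,"ty":0,"tz":0,"roll":0},{"tx":0,"ty":0,"tz":0,"roll":0}]'; python3 -c "
from h import *
where('p');rmove('p',-.0915,.062,.0005)
p,_=optics.get_image('wrist');cv2.imwrite('pics/w2.png',p[:,:,::-1])"
```

```text
t: 25.5
tool_pos: [0.4718, -0.1705, 0.1192]
tool_rot: [-3.133, 0.204, 0.005]
contact_force: [0.1, -0.3, -0.7]
opening: 0.0492
grip_force: 62.5
u,v -0.0927 0.0028
at [ 0.4718 -0.1705  0.1192] yaw -1.701 t 25.5 q6 1.21 -> tx ty tz [ 1.4  2.4 57.2] roll -0.001 tilt [-0.0028  0.0019]
```

View pics/w2.png

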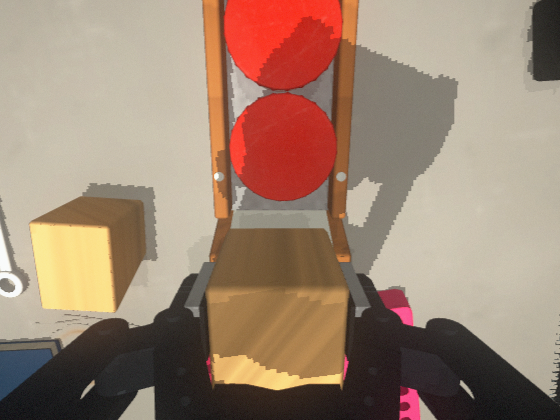

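```bash
python3 -m handwheel '[{"tx":1.4,"ty":2,"tz":10,"roll":0},{"tx":0,"ty":0,"tz":18,"roll":0},{"tx":0,"ty":0,"tz":15,"roll":0},{"tx":0,"ty":0,"tz":8,"roll":0},{"tx":0,"ty":0,"tz":4,"roll":0},{"tx":0,"ty":0,"tz":0,"roll":0},{"tx":0,"ty":0,"tz":0,"roll":0},{"tx":0,"ty":0,"tz":0,"roll":0}]'; python3 -c "
from h import *
where('p')"
```

```text
t: 26.22
tool_pos: [0.4738, -0.1743, 0.0669]
tool_rot: [3.134, -0.207, 0.002]
contact_force: [-0.1, -1.2, -1.6]
opening: 0.0494
grip_force: 62.6
u,v -0.0902 -0.0007
```

```bash
python3 -m handwheel '[{"tx":-1,"ty":0,"tz":3,"roll":0},{"tx":0.9,"ty":0,"tz":3,"roll":0},{"tx":0.9,"ty":0,"tz":3,"roll":0},{"tx":0.9,"ty":0,"tz":3,"roll":0},{"tx":0,"ty":0,"tz":0,"roll":0},{"tx":0,"ty":0,"tz":0,"roll":0}]'; python3 -c "
from h import *
where('p')"; python3 -m handwheel '[{"tx":0.6,"ty":0,"tz":2,"roll":0},{"tx":0.6,"ty":0,"tz":2,"roll":0},{"tx":0,"ty":0,"tz":0,"roll":0},{"tx":0,"ty":0,"tz":0,"roll":0}]'; python3 -c "
from h import *
where('p')"
```

```text
t: 26.72
tool_pos: [0.476, -0.1746, 0.0544]
tool_rot: [3.134, -0.208, 0.004]
contact_force: [5.2, -0.8, -1.2]
opening: 0.0493
grip_force: 62.6
u,v -0.0881 -0.0008
t: 27.05
tool_pos: [0.4772, -0.1748, 0.0505]
tool_rot: [3.134, -0.208, 0.004]
contact_force: [6.1, -1.8, 0.7]
opening: 0.0494
grip_force: 62.7
u,v -0.0869 -0.0008
```

```bash
python3 -m handwheel '[{"tx":1,"ty":0,"tz":1.5,"roll":0},{"tx":0.5,"ty":0,"tz":1.5,"roll":0},{"tx":0,"ty":0,"tz":0,"roll":0},{"tx":0,"ty":0,"tz":0,"roll":0}]'; python3 -c "
from h import *
where('p')"; python3 -m handwheel '[{"tx":0.3,"ty":0,"tz":1,"roll":0},{"tx":0.3,"ty":0,"tz":1,"roll":0},{"tx":0,"ty":0,"tz":0,"roll":0},{"tx":0,"ty":0,"tz":0,"roll":0}]'; python3 -c "
from h import *
where('p')"
```

```text
t: 27.38
tool_pos: [0.4781, -0.1749, 0.0472]
tool_rot: [3.134, -0.208, 0.002]
contact_force: [5.1, -1.5, 1.9]
opening: 0.0493
grip_force: 62.9
u,v -0.0859 -0.0007
t: 27.72
tool_pos: [0.4783, -0.1749, 0.0465]
tool_rot: [3.135, -0.207, -0.001]
contact_force: [-2.0, 0.5, 12.5]
opening: 0.0494
grip_force: 64.1
u,v -0.0857 -0.0008
```

```bash
python3 -m handwheel '[{"tx":0.1,"ty":0,"tz":0.4,"roll":0},{"tx":0,"ty":0,"tz":0,"roll":0},{"tx":0,"ty":0,"tz":0,"roll":0},{"tx":0,"ty":0,"tz":0,"roll":0}]'; python3 -m handwheel '[{"tx":0,"ty":0,"tz":0,"roll":0},{"tx":0,"ty":0,"tz":0,"roll":0},{"tx":0,"ty":0,"tz":0,"roll":0},{"tx":0,"ty":0,"tz":0,"roll":0},{"tx":0,"ty":0,"tz":0,"roll":0}]' 70; python3 -c "
from h import *
where('p')"
```

```text
t: 28.05
tool_pos: [0.4783, -0.175, 0.0465]
tool_rot: [3.135, -0.207, -0.002]
contact_force: [-2.7, 0.7, 15.3]
opening: 0.0492
grip_force: 64.5
t: 28.47
tool_pos: [0.4774, -0.1743, 0.0436]
tool_rot: [-3.134, 0.207, 0.004]
contact_force: [-0.4, 0.8, -0.5]
opening: 0.0697
grip_force: 0.0
u,v -0.0867 -0.0002
```

```bash
python3 -m handwheel '[{"tx":0,"ty":0,"tz":-15,"roll":0},{"tx":0,"ty":0,"tz":-30,"roll":0},{"tx":-3,"ty":0,"tz":-15,"roll":0},{"tx":0,"ty":0,"tz":0,"roll":0},{"tx":0,"ty":0,"tz":0,"roll":0}]'; python3 -m handwheel '[{"tx":0,"ty":0,"tz":0,"roll":0},{"tx":0,"ty":0,"tz":0,"roll":0},{"tx":0,"ty":0,"tz":0,"roll":0},{"tx":0,"ty":0,"tz":0,"roll":0},{"tx":0,"ty":0,"tz":0,"roll":0},{"tx":0,"ty":0,"tz":0,"roll":0},{"tx":0,"ty":0,"tz":0,"roll":0},{"tx":0,"ty":0,"tz":8,"roll":0},{"tx":0,"ty":0,"tz":4,"roll":0},{"tx":0,"ty":0,"tz":0,"roll":0},{"tx":0,"ty":0,"tz":0,"roll":0}]' 0; python3 -c "
from h import *
where('p')
P,c=cloud('wrist');x,y,a=(.5634,-.1852,-.129);d=P[:,:2]-[x,y];u=d@[np.cos(a),np.sin(a)];v=d@[-np.sin(a),np.cos(a)]
m=(P[:,2]>.07)&(P[:,2]<.092)&(u>-.13)&(u<-.05)&(abs(v)<.03);print(m.sum(),np.median(P[m,2]) if m.sum() else 0,np.percentile(u[m],[2,98]),np.percentile(v[m],[2,98]))"
```

```text
t: 28.88
tool_pos: [0.4757, -0.1746, 0.1053]
tool_rot: [3.134, -0.207, 0.002]
contact_force: [-0.3, 0.2, -0.9]
opening: 0.0697
grip_force: 0.0
t: 29.8
tool_pos: [0.4748, -0.1741, 0.0918]
tool_rot: [-3.134, 0.207, 0.002]
contact_force: [0.1, 0.0, -0.3]
opening: 0.0001
grip_force: 0.0
u,v -0.0893 -0.0004
6119 0.08385655111436482 [-0.11023007 -0.07007693] [-0.02521491  0.02315712]
```

```bash
python3 -m handwheel '[{"tx":0,"ty":0,"tz":4,"roll":0},{"tx":0,"ty":0,"tz":2,"roll":0},{"tx":0,"ty":0,"tz":1,"roll":0},{"tx":0,"ty":0,"tz":0,"roll":0},{"tx":0,"ty":0,"tz":0,"roll":0}]'; python3 -m handwheel '[{"tx":0.2,"ty":0,"tz":0.7,"roll":0},{"tx":0.2,"ty":0,"tz":0.7,"roll":0},{"tx":0,"ty":0,"tz":0,"roll":0},{"tx":0,"ty":0,"tz":0,"roll":0}]'
```

```text
t: 30.27
tool_pos: [0.4753, -0.1743, 0.0856]
tool_rot: [-3.135, 0.208, 0.0]
contact_force: [0.7, 0.6, 0.3]
opening: 0.0004
grip_force: 0.0
t: 30.6
tool_pos: [0.4758, -0.1744, 0.0842]
tool_rot: [3.135, -0.208, -0.0]
contact_force: [-0.4, 0.3, -0.8]
opening: 0.0002
grip_force: 0.0
```

```bash
python3 -m handwheel '[{"tx":0.2,"ty":0,"tz":0.7,"roll":0},{"tx":0.2,"ty":0,"tz":0.7,"roll":0},{"tx":0.2,"ty":0,"tz":0.7,"roll":0},{"tx":0,"ty":0,"tz":0,"roll":0},{"tx":0,"ty":0,"tz":0,"roll":0}]'; python3 -m handwheel '[{"tx":0.2,"ty":0,"tz":0.7,"roll":0},{"tx":0.2,"ty":0,"tz":0.7,"roll":0},{"tx":0,"ty":0,"tz":0,"roll":0},{"tx":0,"ty":0,"tz":0,"roll":0}]'
```

```text
t: 31.02
tool_pos: [0.4762, -0.1746, 0.0835]
tool_rot: [3.135, -0.207, -0.002]
contact_force: [-5.2, 1.7, 8.4]
opening: 0.0
grip_force: 4.4
t: 31.35
tool_pos: [0.4766, -0.1749, 0.0833]
tool_rot: [3.134, -0.207, -0.003]
contact_force: [-9.6, 2.4, 14.8]
opening: -0.0004
grip_force: 7.7
```

```bash
python3 -m handwheel '[{"tx":0,"ty":0,"tz":-15,"roll":0},{"tx":0,"ty":0,"tz":-35,"roll":0},{"tx":0,"ty":0,"tz":-25,"roll":0},{"tx":0,"ty":0,"tz":0,"roll":0}]' 82; python3 -c "
from h import *
move(.4587,-.0384,.15,1.374)"
```

```text
t: 31.68
tool_pos: [0.4801, -0.1763, 0.1623]
tool_rot: [3.13, -0.207, 0.016]
contact_force: [0.3, 0.2, 0.5]
opening: 0.0479
grip_force: 0.0
at [ 0.4801 -0.1763  0.1623] yaw -1.703 t 31.7 q6 1.21 -> tx ty tz [ -39.5 -133.9   11.4] roll 0.065 tilt [ 0.0098 -0.0053]
```

```bash
python3 -m handwheel '[{"tx":-8,"ty":-26,"tz":0,"roll":0},{"tx":-10,"ty":-36,"tz":0,"roll":0},{"tx":-10,"ty":-36,"tz":0,"roll":0},{"tx":-8,"ty":-26,"tz":0,"roll":0},{"tx":-3,"ty":-10,"tz":0,"roll":0.065},{"tx":0,"ty":0,"tz":0,"roll":0},{"tx":0,"ty":0,"tz":0,"roll":0}]'; python3 -c "
from h import *
move(.4587,-.0384,.032,1.374)
P,c=cloud('wrist');m=(P[:,2]>.055)&(P[:,2]<.066)&(abs(P[:,0]-.4617)<.045)&(abs(P[:,1]+.039)<.045);print(cv2.minAreaRect((P[m][:,:2]*1000).astype(np.float32)),m.sum())"
```

```text
t: 32.27
tool_pos: [0.4557, -0.0363, 0.1555]
tool_rot: [3.126, -0.305, 0.0]
contact_force: [-0.4, -0.3, -0.1]
opening: 0.0818
grip_force: 0.0
at [ 0.4557 -0.0363  0.1555] yaw -1.765 t 32.3 q6 1.52 -> tx ty tz [  3.3   1.4 123.5] roll 0.002 tilt [ 0.0001 -0.0004]
((461.3358154296875, -38.01411437988281), (50.13125228881836, 62.904327392578125), 78.85067749023438) 5982
```

```bash
python3 -m handwheel '[{"tx":2,"ty":1,"tz":15,"roll":0},{"tx":0,"ty":0,"tz":35,"roll":0},{"tx":0,"ty":0,"tz":35,"roll":0},{"tx":0,"ty":0,"tz":25,"roll":0},{"tx":0,"ty":0,"tz":13,"roll":0},{"tx":0,"ty":0,"tz":0,"roll":0},{"tx":0,"ty":0,"tz":0,"roll":0}]'; python3 -m handwheel '[{"tx":0,"ty":0,"tz":0,"roll":0},{"tx":0,"ty":0,"tz":0,"roll":0},{"tx":0,"ty":0,"tz":0,"roll":0},{"tx":0,"ty":0,"tz":0,"roll":0},{"tx":0,"ty":0,"tz":0,"roll":0},{"tx":0,"ty":0,"tz":0,"roll":0},{"tx":0,"ty":0,"tz":0,"roll":0},{"tx":0,"ty":0,"tz":0,"roll":0}]' 30 60; python3 -c "
from h import *
move(.4587,-.0384,.032,1.374)"
```

```text
t: 32.9
tool_pos: [0.4571, -0.0388, 0.0321]
tool_rot: [-3.126, 0.311, 0.003]
contact_force: [0.6, -0.4, -0.3]
opening: 0.0818
grip_force: 0.0
t: 33.57
tool_pos: [0.4592, -0.0384, 0.0347]
tool_rot: [3.125, -0.309, 0.006]
contact_force: [0.1, -0.5, 6.7]
opening: 0.0487
grip_force: 63.8
at [ 0.4592 -0.0384  0.0347] yaw -1.768 t 33.6 q6 1.52 -> tx ty tz [-0.5  0.1  2.7] roll -0.0 tilt [ 0.0036 -0.0012]
```

```bash
python3 -m handwheel '[{"tx":0,"ty":0,"tz":-20,"roll":0},{"tx":0,"ty":0,"tz":-40,"roll":0},{"tx":0,"ty":0,"tz":-40,"roll":0},{"tx":0,"ty":0,"tz":-40,"roll":0},{"tx":0,"ty":0,"tz":-30,"roll":0},{"tx":0,"ty":0,"tz":0,"roll":-0.116},{"tx":0,"ty":0,"tz":0,"roll":-0.116},{"tx":0,"ty":0,"tz":0,"roll":-0.116},{"tx":0,"ty":0,"tz":0,"roll":0},{"tx":0,"ty":0,"tz":0,"roll":0}]'; python3 -c "
from h import *
rmove('b',-.096,.2,.0005)"
```

```text
t: 34.4
tool_pos: [0.4572, -0.0378, 0.2024]
tool_rot: [-3.133, -0.232, 0.001]
contact_force: [0.0, -0.6, -1.4]
opening: 0.0492
grip_force: 62.9
at [ 0.4572 -0.0378  0.2024] yaw -1.423 t 34.4 q6 1.18 -> tx ty tz [  41.2 -322.1    2.4] roll -0.003 tilt [-0.0005  0.0002]
```

```bash
python3 -m handwheel '[{"tx":2,"ty":-25,"tz":0,"roll":-0.003},{"tx":5,"ty":-36,"tz":0,"roll":0},{"tx":5,"ty":-36,"tz":0,"roll":0},{"tx":5,"ty":-36,"tz":0,"roll":0},{"tx":5,"ty":-36,"tz":0,"roll":0},{"tx":5,"ty":-36,"tz":0,"roll":0},{"tx":5,"ty":-36,"tz":0,"roll":0},{"tx":5,"ty":-36,"tz":0,"roll":0},{"tx":4,"ty":-30,"tz":0,"roll":0},{"tx":0,"ty":-15,"tz":0,"roll":0},{"tx":0,"ty":0,"tz":0,"roll":0},{"tx":0,"ty":0,"tz":0,"roll":0}]'; python3 -c "
from h import *
where('b');rmove('b',-.096,.1,.0008)
P,c=cloud('wrist')
x,y,a=(.5454,.3008,.151);d=P[:,:2]-[x,y];u=d@[np.cos(a),np.sin(a)];v=d@[-np.sin(a),np.cos(a)]
k=(P[:,2]>.115)&(P[:,2]<.135)&(u>-.06)&(u<.0)&(abs(v)<.04);print(k.sum(),cv2.minEnclosingCircle(np.c_[u,v][k].astype(np.float32)) if k.sum()>30 else 0)
p,_=optics.get_image('wrist');cv2.imwrite('pics/w3.png',p[:,:,::-1])"
```

```text
t: 35.4
tool_pos: [0.4483, 0.2869, 0.2021]
tool_rot: [3.131, 0.241, -0.002]
contact_force: [0.4, 0.0, -0.9]
opening: 0.0491
grip_force: 63.0
u,v -0.0981 0.0008
at [0.4483 0.2869 0.2021] yaw -1.417 t 35.4 q6 1.85 -> tx ty tz [  2.2  -0.  102.1] roll 0.003 tilt [-0.001 -0.001]
3350 ((-0.028877612203359604, -0.0007155361818149686), 0.019761167466640472)
```

View pics/w3.png

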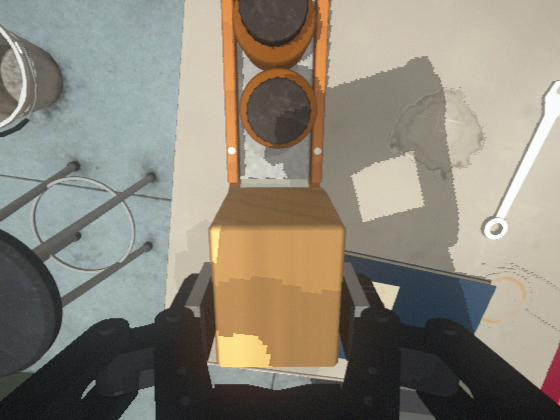

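```bash
python3 -m handwheel '[{"tx":1.5,"ty":0,"tz":20,"roll":0},{"tx":0,"ty":0,"tz":35,"roll":0},{"tx":0,"ty":0,"tz":35,"roll":0},{"tx":0,"ty":0,"tz":20,"roll":0},{"tx":0,"ty":0,"tz":8,"roll":0},{"tx":0,"ty":0,"tz":2,"roll":0},{"tx":0,"ty":0,"tz":0,"roll":0},{"tx":0,"ty":0,"tz":0,"roll":0}]'; python3 -c "
from h import *
where('b')"
```

```text
t: 36.17
tool_pos: [0.4506, 0.2865, 0.0838]
tool_rot: [-3.132, -0.24, -0.0]
contact_force: [-0.8, -1.0, -1.1]
opening: 0.049
grip_force: 64.1
u,v -0.0958 0.0002
```

```bash
python3 -m handwheel '[{"tx":0.9,"ty":0,"tz":3,"roll":0},{"tx":0.9,"ty":0,"tz":3,"roll":0},{"tx":0.9,"ty":0,"tz":3,"roll":0},{"tx":0.9,"ty":0,"tz":3,"roll":0},{"tx":0,"ty":0,"tz":0,"roll":0},{"tx":0,"ty":0,"tz":0,"roll":0}]'; python3 -m handwheel '[{"tx":0.9,"ty":0,"tz":3,"roll":0},{"tx":0.9,"ty":0,"tz":3,"roll":0},{"tx":0,"ty":0,"tz":0,"roll":0},{"tx":0,"ty":0,"tz":0,"roll":0}]'; python3 -c "
from h import *
where('b')"
```

```text
t: 36.67
tool_pos: [0.4538, 0.2874, 0.0705]
tool_rot: [3.132, 0.241, -0.0]
contact_force: [0.7, -0.2, -1.1]
opening: 0.0488
grip_force: 64.1
t: 37.0
tool_pos: [0.4557, 0.2876, 0.0646]
tool_rot: [3.132, 0.241, -0.0]
contact_force: [0.5, -0.2, -0.9]
opening: 0.0489
grip_force: 64.1
u,v -0.0907 0.0005
```

```bash
python3 -m handwheel '[{"tx":0.6,"ty":0,"tz":2,"roll":0},{"tx":0.6,"ty":0,"tz":2,"roll":0},{"tx":0,"ty":0,"tz":0,"roll":0},{"tx":0,"ty":0,"tz":0,"roll":0}]'; python3 -m handwheel '[{"tx":0.3,"ty":0,"tz":1,"roll":0},{"tx":0.3,"ty":0,"tz":1,"roll":0},{"tx":0,"ty":0,"tz":0,"roll":0},{"tx":0,"ty":0,"tz":0,"roll":0}]'; python3 -c "
from h import *
where('b')"
```

```text
t: 37.33
tool_pos: [0.4568, 0.2878, 0.0606]
tool_rot: [-3.132, -0.241, -0.0]
contact_force: [0.3, 0.3, -1.6]
opening: 0.0488
grip_force: 64.1
t: 37.67
tool_pos: [0.4573, 0.2879, 0.0588]
tool_rot: [-3.132, -0.241, 0.0]
contact_force: [-1.3, 0.1, 1.7]
opening: 0.0488
grip_force: 64.4
u,v -0.089 0.0005
```

```bash
python3 -m handwheel '[{"tx":0.3,"ty":0,"tz":1,"roll":0},{"tx":0.3,"ty":0,"tz":1,"roll":0},{"tx":0,"ty":0,"tz":0,"roll":0},{"tx":0,"ty":0,"tz":0,"roll":0}]'; python3 -m handwheel '[{"tx":0.2,"ty":0,"tz":0.5,"roll":0},{"tx":0.2,"ty":0,"tz":0.5,"roll":0},{"tx":0,"ty":0,"tz":0,"roll":0},{"tx":0,"ty":0,"tz":0,"roll":0}]'; python3 -c "
from h import *
where('b')"
```

```text
t: 38.0
tool_pos: [0.4576, 0.2881, 0.0579]
tool_rot: [3.132, 0.241, -0.003]
contact_force: [-5.4, -1.3, 10.3]
opening: 0.0489
grip_force: 65.3
t: 38.33
tool_pos: [0.4576, 0.2882, 0.0577]
tool_rot: [3.132, 0.24, -0.005]
contact_force: [-9.2, -3.4, 14.7]
opening: 0.0486
grip_force: 66.1
u,v -0.0887 0.0007
```

```bash
python3 -m handwheel '[{"tx":0,"ty":0,"tz":0,"roll":0},{"tx":0,"ty":0,"tz":0,"roll":0},{"tx":0,"ty":0,"tz":0,"roll":0},{"tx":0,"ty":0,"tz":0,"roll":0},{"tx":0,"ty":0,"tz":-15,"roll":0},{"tx":0,"ty":0,"tz":-25,"roll":0},{"tx":0,"ty":0,"tz":-10,"roll":0},{"tx":0,"ty":0,"tz":0,"roll":0},{"tx":0,"ty":0,"tz":0,"roll":0}]' 70;  python3 -m handwheel '[{"tx":0,"ty":0,"tz":0,"roll":0},{"tx":0,"ty":0,"tz":0,"roll":0},{"tx":0,"ty":0,"tz":0,"roll":0},{"tx":0,"ty":0,"tz":0,"roll":0},{"tx":0,"ty":0,"tz":0,"roll":0},{"tx":0,"ty":0,"tz":0,"roll":0},{"tx":0,"ty":0,"tz":0,"roll":0},{"tx":0,"ty":0,"tz":8,"roll":0},{"tx":0,"ty":0,"tz":4,"roll":0},{"tx":0,"ty":0,"tz":0,"roll":0},{"tx":0,"ty":0,"tz":0,"roll":0}]' 0; python3 -c "
from h import *
where('b')"
```

```text
t: 39.08
tool_pos: [0.4589, 0.2882, 0.1061]
tool_rot: [-3.132, -0.241, -0.002]
contact_force: [0.1, 0.1, -0.7]
opening: 0.0701
grip_force: 0.0
t: 40.0
tool_pos: [0.4578, 0.2878, 0.0928]
tool_rot: [3.132, 0.241, -0.002]
contact_force: [-1.0, 0.8, -0.4]
opening: -0.0
grip_force: 0.0
u,v -0.0885 0.0003
```

```bash
python3 -m handwheel '[{"tx":0,"ty":0,"tz":5,"roll":0},{"tx":0,"ty":0,"tz":2.5,"roll":0},{"tx":0,"ty":0,"tz":1,"roll":0},{"tx":0,"ty":0,"tz":0.7,"roll":0},{"tx":0,"ty":0,"tz":0,"roll":0},{"tx":0,"ty":0,"tz":0,"roll":0}]'; python3 -m handwheel '[{"tx":0.2,"ty":0,"tz":0.7,"roll":0},{"tx":0.2,"ty":0,"tz":0.7,"roll":0},{"tx":0,"ty":0,"tz":0,"roll":0},{"tx":0,"ty":0,"tz":0,"roll":0}]'; python3 -m handwheel '[{"tx":0.2,"ty":0,"tz":0.5,"roll":0},{"tx":0.2,"ty":0,"tz":0.5,"roll":0},{"tx":0,"ty":0,"tz":0,"roll":0},{"tx":0,"ty":0,"tz":0,"roll":0}]'
```

```text
t: 40.5
tool_pos: [0.4584, 0.2881, 0.0846]
tool_rot: [-3.132, -0.241, -0.0]
contact_force: [0.5, -0.2, -0.2]
opening: -0.0006
grip_force: 0.0
t: 40.83
tool_pos: [0.4589, 0.2882, 0.0834]
tool_rot: [-3.132, -0.241, -0.001]
contact_force: [-0.2, 0.3, 1.9]
opening: -0.0001
grip_force: 0.6
t: 41.17
tool_pos: [0.459, 0.2882, 0.0833]
tool_rot: [3.132, 0.241, -0.002]
contact_force: [-4.9, -0.5, 8.5]
opening: -0.0
grip_force: 3.8
```

```bash
python3 -m handwheel '[{"tx":0.2,"ty":0,"tz":0.5,"roll":0},{"tx":0.1,"ty":0,"tz":0.5,"roll":0},{"tx":0,"ty":0,"tz":0,"roll":0},{"tx":0,"ty":0,"tz":0,"roll":0}]'; python3 -m handwheel '[{"tx":0,"ty":0,"tz":-15,"roll":0},{"tx":0,"ty":0,"tz":-35,"roll":0},{"tx":0,"ty":0,"tz":-40,"roll":0},{"tx":0,"ty":0,"tz":-30,"roll":0},{"tx":0,"ty":30,"tz":0,"roll":0},{"tx":0,"ty":40,"tz":0,"roll":0},{"tx":0,"ty":40,"tz":0,"roll":0},{"tx":0,"ty":40,"tz":0,"roll":0},{"tx":0,"ty":40,"tz":0,"roll":0},{"tx":0,"ty":40,"tz":0,"roll":0},{"tx":0,"ty":0,"tz":0,"roll":0},{"tx":0,"ty":0,"tz":0,"roll":0}]'; python3 -c "
from h import *
q=[]
for n in('top','scene'):
    p,d=optics.get_image(n);q.append(p);P,c=cloud(n,p,d)
    for nm,(x,y,a) in dict(b=(.5454,.3008,.151),p=(.5634,-.1852,-.129)).items():
        D=P[:,:2]-[x,y];u=D@[np.cos(a),np.sin(a)];v=D@[-np.sin(a),np.cos(a)]
        m=(P[:,2]>.072)&(P[:,2]<.095)&(u>-.13)&(u<(-.06 if nm=='b' else -.05))&(abs(v)<.032)
        print(n,nm,m.sum(),np.median(P[m,2]),np.percentile(u[m],[2,98]),np.percentile(v[m],[2,98]))
a=cv2.resize(q[0][120:290,140:440],None,fx=2.6,fy=2.6)
cv2.imwrite('pics/f0.png',a[:,:,::-1]);cv2.imwrite('pics/f1.png',q[1][:,:,::-1])"
```

```text
t: 41.5
tool_pos: [0.4592, 0.2884, 0.083]
tool_rot: [3.132, 0.242, -0.002]
contact_force: [-7.4, -2.7, 11.8]
opening: 0.0003
grip_force: 6.0
t: 42.5
tool_pos: [0.4948, 0.0591, 0.201]
tool_rot: [-3.133, -0.235, 0.0]
contact_force: [-1.5, 1.0, -0.5]
opening: -0.0003
grip_force: 0.0
top b 628 0.08140358173768608 [-0.11588006 -0.06166342] [-0.025224    0.02326101]
top p 538 0.08141118924708196 [-0.11644369 -0.07139906] [-0.02551478  0.02280461]
scene b 528 0.08129603422722131 [-0.11641233 -0.06142174] [-0.02569673  0.0227409 ]
scene p 790 0.08234589358249533 [-0.11625885 -0.07103615] [-0.0264345  0.0222224]
```

View pics/f0.png

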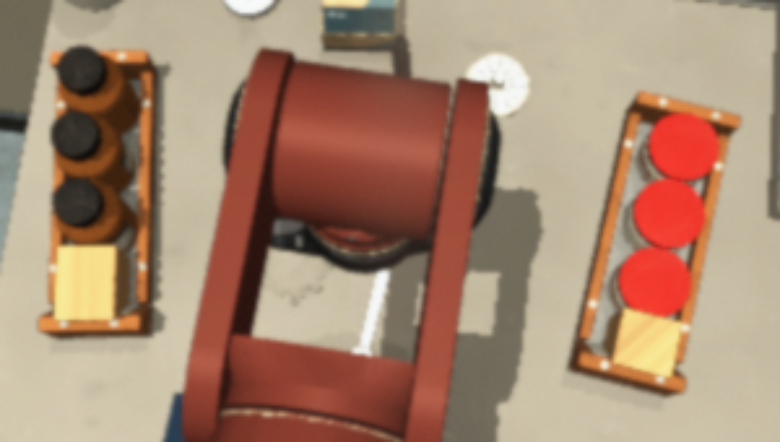

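View pics/f1.png

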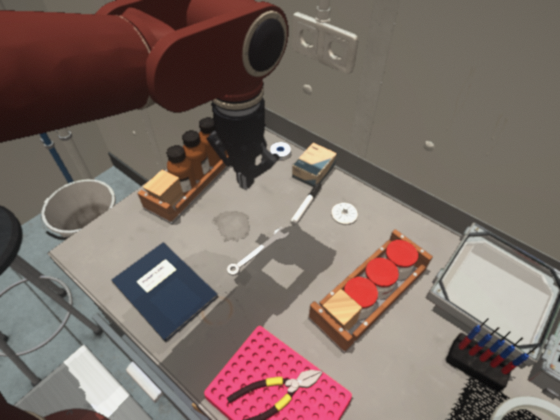

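Both rows are closed: in the overhead crop the bottles stand at (80,70), (75,135) and (80,200) with the wedge at (85,282). The pots stand at (683,145), (668,212) and (655,282) with the wedge at (645,340). The scene view shows everything upright and the gripper clear, so I am handing in.

```bash
python3 -c "
from station import ctrl
print(ctrl.finish_job())"
```

```text
the job is handed in; nothing more can be done
None
```

I handed the job in at about 43 s: both rows are stowed upright and each wedge was pressed to 12–15 N, holding with its foot about 15 mm above the rack floor; no verdict came back and the force between neighbours could not be measured.

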